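# Turn a ground plate over with a thin lifter

### The job

A small flat plate lies boss-down on the low ledge of the step stand. Its ground faces must not be touched by the fingers: with the thin lifter, slide the blade gently under the plate's edge that faces away from the step, tip the plate over onto the raised shelf so that its boss faces up, and gently push it with the lifter until it lies fully home, flush against the fence. Then put the lifter down with its foot flat on the surface plate, off the stand, let go of it, and leave the other tools where they are.

Things in the scene. Friction and masses are not known exactly. Their poses are not given: they have to be found in the camera images.
- stand: Fixed grey iron step stand on levelling feet, 170 long (x), 100 wide (y). Origin: on the low ledge's top at the foot of the step, mid-width; x to the shelf and fence, z up. Ledge: flat, z = 0, x = -86 to 0, a 10 thick slab, front and sides open. Step: upright face at x = 0, 8 high. Raised shelf: z = 8, x = 0 to 72. Ledge 14 to 26 above the surface plate. Lifter's force on it: 10 N at most.
- fence (a point): Middle of the fence's foot on the raised shelf, 72 ahead of the stand's origin and 8 above it. The fence is an upright face square to the stand's x, across its full width, 10 high. The plate lying fully home against it has its origin 30 before this point and 9.5 above it.
- plate: Loose metal plate, about 120 g: slab 60 (x) x 50 (y) x 6, square boss 28 x 28 x 3.5 in the middle of one face. Origin: centre of the boss's outer face; z points from there into the slab: up at first, down once turned over. Starts on its boss on the ledge, x along the stand's x, within 5 of the step. The lifter may press it with 15 N at most.
- plate_edge (a point): Middle of the plate's lower slab edge on the side away from the step at the start, 30 from the plate's centre and 3.5 above the ledge. The slab overhangs the boss by 16 here, and the 3.5 mm high gap beneath it is open: the 2 mm blade fits in until its tip meets the boss.
- lifter: Loose lifter, 135 g: foot 50 x 30 x 2 under a block handle 50 (x) x 18 (y), 2 to 38 high (grip it across the 18, from above), and a stiff blade 55 x 30 x 2 from the foot's front to the tip at x = 80. Origin: under the handle's middle; x to the tip, z up. Starts with its foot on the surface plate (z = 0). Worn: the blade slopes up, its tip 0 to 7 above the foot's level, not reported: feel for it.
- block123: Bystander: polished steel block 76 x 51 x 25 high with holes. Origin: centre of its under side.
- scriber_holder: Bystander: brass plumb-shaped scriber holder, 40 diameter, 76 high, standing. Origin: centre of its under side.
- surface_gauge: Bystander: black surface gauge, base 80 x 58 x 34 high with a post 180 high and a scriber reaching about 65 from the post. Origin: centre of its under side.
Things that resemble listed ones, but are neither listed nor needed, are in the scene too. Leave any green or purple look-alike of the lifter alone.

How it is judged:
By the outcome, as a careful person would: the job done as asked, in the order asked, and still so for the second after the job is handed in, with the robot touching nothing.
It also fails if it takes over 72 s, if anything falls off the work surface, if the arm or the gripper's body presses on something with over 40 N, if the wrist force passes 120 N, or if a joint passes its speed limit or range.

### The arm

A 6-joint arm with a two-finger parallel gripper is mounted at the origin on the work surface. World frame = base frame: x ahead of the robot, y to its left, z up, the work surface at z = 0. Lengths are in mm, angles in rad, forces in N, time in s.
With the tool pointing down it reaches from about 400 to 925 mm from the base axis. Payload 12.5 kg.
Tool frame: the origin (TCP) lies on the centre line of the jaws, within the pads' length; the fingertips stand 25 mm ahead of it and the grasp point (between the pads) lies 6 mm ahead of it (env.tip_extent is the distance from the TCP to the fingertips, in mm); x points along the fingers, z is the direction in which the jaws open and shut, and the axes are right-handed (so a half turn about x gives the same grasp; the last joint's range is limited). The gripper opens to 95 mm and grips with 3 to 60 N. Pads are 20 mm wide; open, the fingers measure 119 mm over their backs; the gripper's body (75 mm by 180 mm) begins 59 mm behind the grasp point.
Start: joints at [1.16, 0.491, 1.559, -0, 1.092, -0.106], TCP at [187.546, 596.213, 239.661] pointing down, gripper open.
Joint ranges: [-3.1, 3.1], [-0.84, 2.19], [0.05, 2.79], [-1.13, 4.28], [0.06, 2.93], [-2.69, 2.69]. Speed limits (rad/s): [2.22, 2.22, 2.79, 3.14, 3.14, 3.14].

### API

Orientations are given as [roll, pitch, yaw] about the fixed x, y, z axes, in that order (R = Rz(yaw) Ry(pitch) Rx(roll)).
In Python, from cell import env gives the robot as it stands.
- The arm moves only by the tool step_arm, never from a script. Its argument "rows" is a list of rows, each a list of 6 numbers: the shift along the tool's x, y, z in mm, then the turn, a rotation vector about the tool's x, y, z in rad. In form: [[x, y, z, wx, wy, wz], ...]. A call has 1 to 8 rows; each row shifts and turns the pose as measured when the row begins, along the tool's axes as they then stand; what a row does not reach is not made up. A row lasts 1/8 s, in which the tool goes at most 62.5 mm and 10.7 degrees, less where a joint would pass 70% of its speed; a pose out of reach is approached as far as the arm can. A call is refused whole if a number of a shift passes 62.5 or a number of a turn 0.188, either way. A call with a gripper value outside its range is refused whole. "grip" is the finger opening in mm, from 0 to 95.1, set as the call begins (left out, the last holds). The fingers move at their own pace and stop on an object; the grip force is fixed at half the most. Time passes only in rows, so rows that do not move let the fingers close. It gives the time, the measured TCP pose, the force and the opening at its end, in the units of the state.
- env.state(): the state, without advancing time (a new reading comes with each control period).
- env.read_camera(name): name is "scene" or "top" or "wrist"; returns the picture (420x560x3 uint8, red, green, blue); there is no depth.
- env.get_calibration(name): a dict with "fx", "fy", "cx", "cy" (pixels), "pose" (4x4, takes a point from camera to world coordinates); the wrist camera has in their place "hand_eye" (4x4, takes a point from camera to tool coordinates, whose origin is the TCP and whose axes are the tool frame's). Camera axes: x right, y down, z forward; pixel columns grow to the right and rows downward; lengths in mm; the calibration is good to about 2 mm. The wrist camera is an equidistant fisheye: a pixel r from the principal point sees the ray r / f radians off the axis. A picture is of the moment at which its call begins: read the wrist's pose just before it. get_calibration takes no time and is no camera call.
- env.job_done(): hands the job in, once; it reports no verdict.
The state is a dict: "t": time; "joints": joint angles; "qvel": joint speeds; "tau": joint torques, N m; "eef_pos": TCP position; "tcp_rot": TCP orientation; "ft_force": force on the tool from outside, world axes, zero at the start; "moment": the same for the moment, N m; "opening": opening from 0.0 (shut) to 1.0 (fully open).
Only numpy, scipy, OpenCV 4.12 (cv2) and the standard library are available. Lean on these libraries where they do the work, as an engineer would, in place of code of your own. Each camera call takes 0.05 s, during which the arm holds its last target.

## Working session

There is one attempt and no reset: what is moved stays moved. The work goes in short steps, Python scripts to look and compute and a tool call to move; the robot and the scene stay as the last step left them, time stands still between calls to the robot, and variables do not carry over. Pictures are saved under pics/ and viewed, and the job is handed in when it is done.

Besides the shell and the picture viewer there is one more tool, called after ">>>" as name([rows], argument=value, ...), one row to a line, values as JSON. step_arm: Moves the arm, as the interface text tells. Its arguments: {"type":"object","properties":{"rows":{"type":"array","items":{"type":"array","items":{"type":"number"}}},"grip":{"type":"number"}},"required":["rows"]}

```bash
ls; mkdir -p pics; python3 - <<'E'
from cell import env
import cv2,numpy as np
print(env.state())
for n in ("scene","top","wrist"):
    c=env.get_calibration(n); print(n,{k:(np.round(v,4).tolist() if hasattr(v,'__len__') else v) for k,v in c.items()})
    im=env.read_camera(n); np.save(f'pics/{n}0.npy',im); cv2.imwrite(f'pics/{n}0.png',im[:,:,::-1])
E
```

```text
pics
{'t': 0.0, 'joints': array([ 1.16039378e+00,  4.91540079e-01,  1.55949387e+00,  1.84559554e-05,
        1.09170540e+00, -1.05590967e-01]), 'qvel': array([ 4.38807974e-05,  1.11651614e-03, -1.48206823e-03,  8.30589840e-04,
        1.45152409e-03,  1.02332031e-03]), 'tau': array([-8.99484075e-04, -6.12616253e+01, -2.58189833e+01,  6.91251713e-02,
        4.82016010e-02, -9.91613797e-05]), 'eef_pos': array([187.44408032, 595.97905924, 239.05854563]), 'tcp_rot': array([ 3.02172823,  1.56964952, -1.99548085]), 'ft_force': array([ 0.68732317, -0.25534618, -0.12700386]), 'moment': array([0.03392717, 0.00190034, 0.01393641]), 'opening': 0.9995575892357446}
scene {'fx': 487.4426452391392, 'fy': 487.4426452391392, 'cx': 278.18693805364154, 'cy': 211.65176567207104, 'pose': [[-0.5408, 0.5684, -0.6201, 1282.8969], [0.8409, 0.3466, -0.4156, 473.4521], [-0.0213, -0.7462, -0.6654, 846.2897], [0.0, 0.0, 0.0, 1.0]]}
top {'fx': 431.02002037732603, 'fy': 431.02002037732603, 'cx': 280.6847075914108, 'cy': 210.44831968972952, 'pose': [[-0.0202, -0.9884, 0.1504, 404.4623], [-0.9998, 0.0189, -0.0105, -14.7547], [0.0076, -0.1506, -0.9886, 1156.9997], [0.0, 0.0, 0.0, 1.0]]}
wrist {'fx': 325.19226210127806, 'fy': 325.19226210127806, 'cx': 281.51018758345987, 'cy': 214.41400797989672, 'hand_eye': [[0.0001, -0.2877, 0.9577, -146.0232], [0.0007, -0.9577, -0.2877, 81.4286], [1.0, 0.0007, 0.0001, -0.0833], [0.0, 0.0, 0.0, 1.0]]}
```

View pics/scene0.png

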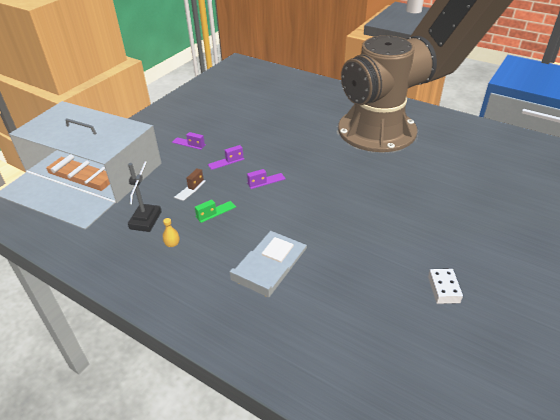

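View pics/top0.png

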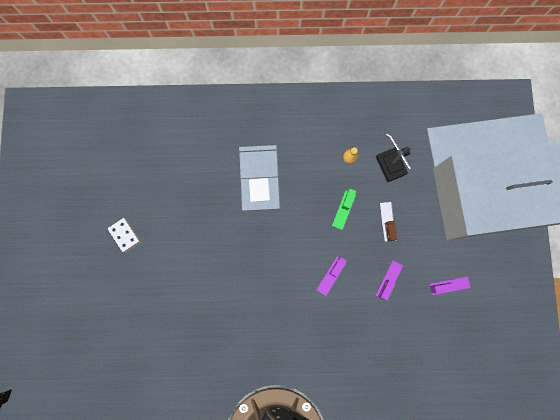

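View pics/wrist0.png

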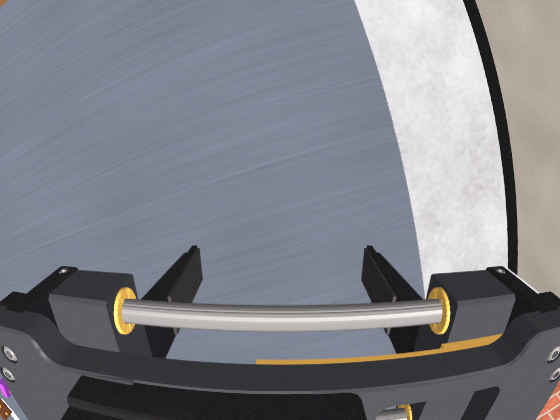

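```bash
python3 - <<'E'
import cv2,numpy as np
t=cv2.imread('pics/top0.png')
cv2.imwrite('pics/topc1.png',cv2.resize(t[190:255,360:420],None,fx=9,fy=9,interpolation=cv2.INTER_CUBIC))
cv2.imwrite('pics/topc2.png',cv2.resize(t[135:220,225:295],None,fx=7,fy=7,interpolation=cv2.INTER_CUBIC))
s=cv2.imread('pics/scene0.png')
cv2.imwrite('pics/sc1.png',cv2.resize(s[155:210,160:225],None,fx=10,fy=10,interpolation=cv2.INTER_CUBIC))
cv2.imwrite('pics/sc2.png',cv2.resize(s[225:300,225:315],None,fx=8,fy=8,interpolation=cv2.INTER_CUBIC))
E
```

```text
(no output)
```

View pics/topc1.png

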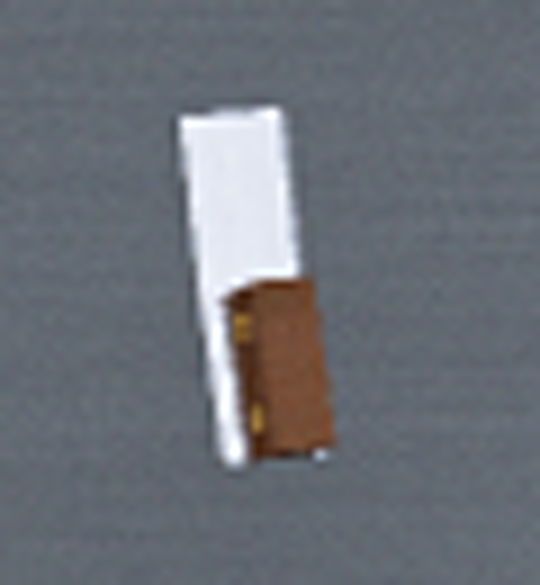

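View pics/topc2.png

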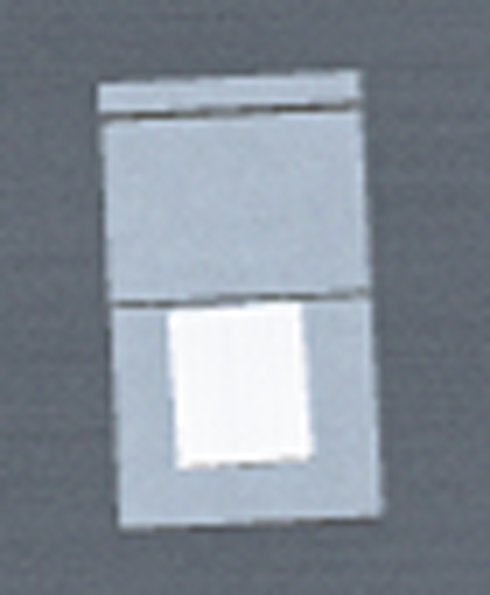

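View pics/sc1.png

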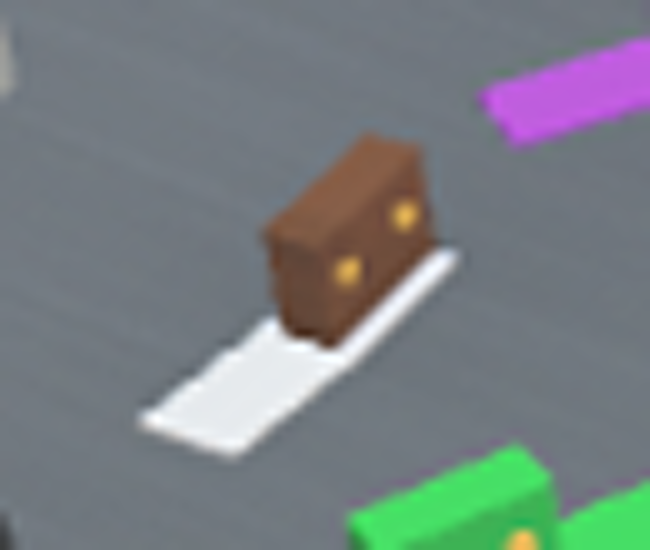

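View pics/sc2.png

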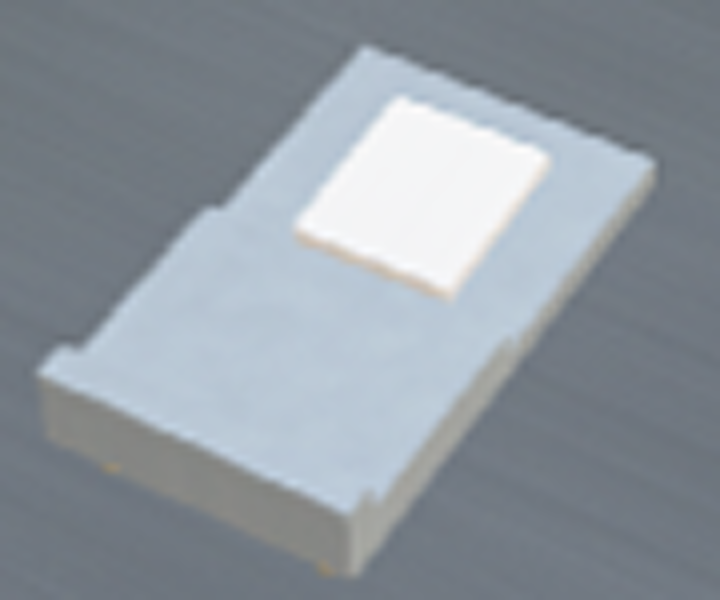

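```bash
cat > h.py <<'E'
from cell import env
import numpy as np, cv2
from scipy.optimize import least_squares
from scipy.spatial.transform import Rotation as R
def proj(n,P,tool=None):
    c=env.get_calibration(n); P=np.atleast_2d(P).astype(float)
    if n!='wrist':
        T=np.linalg.inv(c['pose']); q=P@T[:3,:3].T+T[:3,3]
        return np.c_[c['fx']*q[:,0]/q[:,2]+c['cx'],c['fy']*q[:,1]/q[:,2]+c['cy']]
    T=np.linalg.inv(tool@c['hand_eye']); q=P@T[:3,:3].T+T[:3,3]
    rho=np.hypot(q[:,0],q[:,1]); th=np.arctan2(rho,q[:,2])
    return np.c_[c['fx']*th*q[:,0]/rho+c['cx'],c['fy']*th*q[:,1]/rho+c['cy']]
def toolT(s):
    T=np.eye(4);T[:3,:3]=R.from_euler('xyz',s['tcp_rot']).as_matrix();T[:3,3]=s['eef_pos'];return T
def un(c,s,off): return (np.array(c,float)+.5)/s-.5+np.array(off)
def pose2(p,pts):
    x,y,a=p[:3];pts=np.array(pts,float);c,s=np.cos(a),np.sin(a)
    return np.c_[x+c*pts[:,0]-s*pts[:,1],y+s*pts[:,0]+c*pts[:,1],pts[:,2]]
E
python3 - <<'E'
from h import *
# lifter: x fwd (tip), y left. top image up=+x world, left=+y
tp=un([[181,117],[283,106],[232,468],[325,458],[258,285],[312,280],[333,447]],9,(360,190))
sp=un([[137,420],[237,458],[460,252],[262,232],[368,133],[424,146],[320,246]],10,(160,155))
def res(p):
    t=p[3]
    tm=pose2(p,[[80,15,t+2],[80,-15,t+2],[-25,15,2],[-25,-15,2],[25,9,38],[25,-9,38],[-25,-9,38]])
    sm=pose2(p,[[80,-15,t+2],[80,15,t+2],[-25,15,2],[25,-9,38],[-25,-9,38],[-25,9,38],[25,9,38]])
    return np.r_[(proj('top',tm)-tp).ravel(),(proj('scene',sm)-sp).ravel(),(t-3)/5]
r=least_squares(res,[500,-250,0,3]);print('lifter',r.x,np.round(r.fun,1))
tp=un([[118,528],[383,516],[98,84],[360,72],[113,304],[368,290]],7,(225,135))
sp=un([[367,45],[655,160],[350,513],[38,375]],8,(225,225))
def res(p):
    z=p[3]; 
    tm=pose2(p,[[-86,50,z],[-86,-50,z],[84,50,z+18],[84,-50,z+18],[0,50,z+8],[0,-50,z+8]])
    sm=pose2(p,[[-86,-50,z],[-86,50,z],[84,50,z+18],[84,-50,z+18]])
    return np.r_[(proj('top',tm)-tp).ravel(),(proj('scene',sm)-sp).ravel()]
r=least_squares(res,[600,0,0,20]);print('stand',r.x,np.round(r.fun,1)); z=r.x[3]
tp=un([[178,468],[314,457],[168,312],[302,300]],7,(225,135))
sp=un([[401,93],[550,158],[453,292],[298,232]],8,(225,225))
def res(p):
    m=[[-30,25,z+9.5],[-30,-25,z+9.5],[30,25,z+9.5],[30,-25,z+9.5]]
    tm=pose2(p,m); sm=tm[[1,0,2,3]]
    return np.r_[(proj('top',tm)-tp).ravel(),(proj('scene',sm)-sp).ravel()]
r=least_squares(res,[560,0,0]);print('plate',r.x,np.round(r.fun,1))
E
```

```text
lifter [ 5.16479729e+02 -3.16690297e+02  8.15463053e-02  4.77889649e+00] [-0.2  0.4 -0.6  0.5 -1.  -0.  -0.3 -0.  -0.8  0.  -0.1 -0.1  0.3  0.3
  0.1  0.3 -0.9 -0.3 -0.7  0.  -0.2 -0.7 -0.1 -0.6 -0.4 -0.2 -0.6 -0.3
  0.4]
stand [6.66856026e+02 3.07097844e+01 3.32799719e-02 2.20252919e+01] [-0.1  0.4 -0.4  0.2 -0.3  0.2 -0.5  0.1 -0.9  0.2  0.   0.3 -0.6 -0.
 -0.5  0.1 -0.6  0.2 -0.3 -0.4]
plate [6.32618120e+02 3.17780287e+01 6.38951006e-02] [-0.3  0.1 -0.9  0.1 -0.5  0.3 -1.   0.5 -0.6  0.6 -0.6 -0.4 -0.8 -0.4
 -0.5 -0.5]
```

```bash
cat >> h.py <<'E'
LIFT=(516.5,-316.7,0.0815)
def target(x,y,z,yaw,pitch=0.):
    # tool x down, tool y = lifter fwd; pitch>0 = tip down
    c,s=np.cos(yaw),np.sin(yaw)
    M=np.array([[0,c,s],[0,s,-c],[-1,0,0]],float)  # cols x,y,z
    M=R.from_rotvec(pitch*np.array([-s,c,0])).as_matrix()@M
    T=np.eye(4);T[:3,:3]=M;T[:3,3]=[x,y,z];return T
def need(T,s=None):
    s=s or env.state(); A=toolT(s); D=np.linalg.inv(A)@T
    return np.round(D[:3,3],2),np.round(R.from_matrix(D[:3,:3]).as_rotvec(),4)
def show():
    s=env.state();A=toolT(s);y=A[:3,1]
    print('t',round(s['t'],2),'p',np.round(s['eef_pos'],2),'yaw',round(np.arctan2(y[1],y[0]),4),'ypitchdn',round(-np.arcsin(y[2]),4),'f',np.round(s['ft_force'],2),'m',np.round(s['moment'],3),'op',round(s['opening']*95.1,1),'j',np.round(s['joints'],2))
E
python3 - <<'E'
from h import *
show(); print(np.round(toolT(env.state())[:3,:3],3)); print(need(target(516.5,-316.7,170,0.0815)))
E
```

```text
t 0.15 p [187.49 596.05 239.19] yaw 2.8368 ypitchdn -0.0001 f [0.07 0.42 0.5 ] m [-0.018 -0.028 -0.018] op 94.9 j [ 1.16  0.49  1.56  0.    1.09 -0.11]
[[-0.    -0.954  0.3  ]
 [-0.001  0.3    0.954]
 [-1.     0.    -0.001]]
(array([  69.79, -587.78, -771.87]), array([ 2.7553e+00, -4.0000e-04,  1.2000e-03]))
```

```bash
python3 - <<'E'
from h import *
s=env.state();A=toolT(s);N=20
y0=2.8368;a0=np.arctan2(596,187.5);r0=np.hypot(596,187.5);a1=np.arctan2(-316.7,516.5);r1=np.hypot(316.7,516.5)
for i in range(1,N+1):
    u=i/N;a=a0+u*(a1-a0);r=r0+u*(r1-r0)
    T=target(r*np.cos(a),r*np.sin(a),239,y0+u*(0.0815-y0)); D=np.linalg.inv(A)@T
    print(i,np.round(D[:3,3],1),np.round(R.from_matrix(D[:3,:3]).as_rotvec(),3)); A=T
E
```

```text
1 [  0.2 -56.6  -3.6] [ 0.138 -0.001 -0.   ]
2 [  0.  -56.6  -0.9] [0.138 0.    0.   ]
3 [  0.  -56.5   1.8] [0.138 0.    0.   ]
4 [  0.  -56.2   4.4] [0.138 0.    0.   ]
5 [  0.  -55.9   7.1] [0.138 0.    0.   ]
6 [  0.  -55.4   9.7] [0.138 0.    0.   ]
7 [  0.  -54.8  12.2] [0.138 0.    0.   ]
8 [  0.  -54.1  14.8] [0.138 0.    0.   ]
9 [  0.  -53.3  17.3] [0.138 0.    0.   ]
10 [  0.  -52.3  19.7] [0.138 0.    0.   ]
11 [  0.  -51.3  22.1] [0.138 0.    0.   ]
12 [  0.  -50.1  24.5] [0.138 0.    0.   ]
13 [  0.  -48.8  26.7] [0.138 0.    0.   ]
14 [  0.  -47.4  29. ] [0.138 0.    0.   ]
15 [  0.  -45.9  31.1] [0.138 0.    0.   ]
16 [  0.  -44.4  33.2] [0.138 0.    0.   ]
17 [  0.  -42.7  35.2] [0.138 0.    0.   ]
18 [  0.  -40.9  37.1] [0.138 0.    0.   ]
19 [  0.  -39.1  38.9] [0.138 0.    0.   ]
20 [  0.  -37.2  40.6] [0.138 0.    0.   ]
```

>>> step_arm([
  [0, -56.6, -3.6, 0.138, 0, 0],
  [0, -56.6, -1, 0.138, 0, 0],
  [0, -56.5, 2, 0.138, 0, 0],
  [0, -56, 4.4, 0.138, 0, 0],
  [0, -56, 7, 0.138, 0, 0],
  [0, -55.4, 10, 0.138, 0, 0],
  [0, -55, 12, 0.138, 0, 0],
  [0, -54, 15, 0.138, 0, 0],
])

```text
t: 1.15
eef_pos: [533.1, 307.3, 236.8]
tcp_rot: [-2.563, 1.567, -2.429]
ft_force: [1.1, -0.7, 0.0]
opening: 1.001
```

>>> step_arm([
  [0, -53.3, 17.3, 0.138, 0, 0],
  [0, -52.3, 19.7, 0.138, 0, 0],
  [0, -51.3, 22, 0.138, 0, 0],
  [0, -50, 24.5, 0.138, 0, 0],
  [0, -49, 26.7, 0.138, 0, 0],
  [0, -47.4, 29, 0.138, 0, 0],
  [0, -46, 31, 0.138, 0, 0],
  [0, -44.4, 33, 0.138, 0, 0],
])

```text
t: 2.15
eef_pos: [583.6, -139.7, 235.3]
tcp_rot: [-1.722, 1.566, -2.73]
ft_force: [0.2, 0.2, 0.1]
opening: 1.002
```

>>> step_arm([
  [0, -42.7, 35, 0.138, 0, 0],
  [0, -41, 37, 0.138, 0, 0],
  [0, -39, 39, 0.138, 0, 0],
  [0, -37, 40.6, 0.138, 0, 0],
])

```text
t: 2.65
eef_pos: [482.5, -342.8, 235.1]
tcp_rot: [-1.299, 1.565, -2.878]
ft_force: [1.2, 0.4, 0.4]
opening: 0.999
```

```bash
python3 - <<'E'
from h import *
show(); print(need(target(516.5,-316.7,150,0.0815)))
E
```

```text
t 2.65 p [ 482.46 -342.82  235.11] yaw -0.0085 ypitchdn 0.0055 f [1.24 0.44 0.45] m [-0.067  0.162  0.025] op 95.0 j [-0.73  0.45  1.65 -0.01  1.05  0.85]
(array([ 84.88,  34.29, -26.54]), array([-0.09  ,  0.0013,  0.0056]))
```

>>> step_arm([
  [42, 17, -13, -0.045, 0, 0.005],
  [42, 17, -13, -0.045, 0, 0],
  [0, 0, 0, 0, 0, 0],
])

```text
t: 3.02
eef_pos: [513.7, -321.2, 149.3]
tcp_rot: [-0.037, 1.568, -1.534]
ft_force: [-0.1, 0.5, -0.0]
opening: 0.999
```

```bash
python3 - <<'E'
from h import *
show(); s=env.state(); im=env.read_camera('wrist'); cv2.imwrite('pics/w1.png',im[:,:,::-1]); np.save('pics/w1T.npy',toolT(s))
print(proj('wrist',pose2(LIFT,[[80,15,6],[80,-15,6],[-25,15,2],[25,9,38],[25,-9,38],[-25,9,38],[-25,-9,38]]),toolT(s)))
E
```

```text
t 3.02 p [ 513.71 -321.19  149.31] yaw 0.0736 ypitchdn 0.0001 f [-0.07  0.47 -0.04] m [-0.062  0.186 -0.   ] op 95.0 j [-0.67  0.56  1.7  -0.    0.87  0.83]
[[258.25954354 117.94982176]
 [292.43970401 117.57911138]
 [260.95388314 229.88603539]
 [264.28077648 186.05154965]
 [286.57994973 185.85387267]
 [265.60033001 243.80438225]
 [286.74523681 243.65707789]]
```

View pics/w1.png

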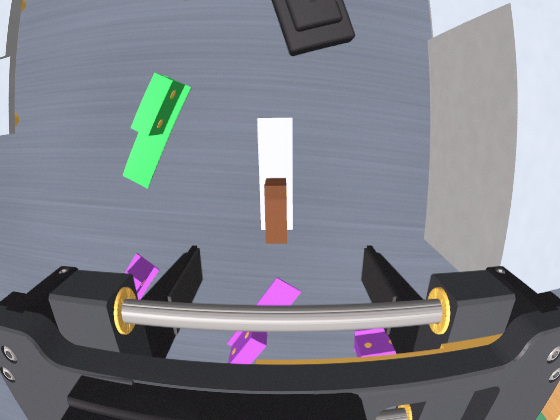

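```bash
python3 - <<'E'
from h import *
print(need(target(516.5,-316.7,31,0.0815)))
E
```

```text
(array([120.11,   2.63,  -5.64]), array([-0.0087,  0.0046, -0.0018]))
```

>>> step_arm([
  [50, 2.6, -5.6, -0.0087, 0.0046, -0.0018],
  [50, 0, 0, 0, 0, 0],
  [0, 0, 0, 0, 0, 0],
], grip=50)

```text
t: 3.45
eef_pos: [518.4, -319.2, 55.3]
tcp_rot: [0.815, 1.562, -0.676]
ft_force: [-0.1, -0.1, 0.5]
opening: 0.744
```

```bash
python3 - <<'E'
from h import *
show();print(need(target(516.5,-316.7,31,0.0815)))
E
```

```text
t 3.45 p [ 518.36 -319.21   55.25] yaw 0.0797 ypitchdn -0.0065 f [-0.11 -0.14  0.55] m [-0.071  0.188  0.027] op 70.7 j [-0.66  0.7   1.76 -0.    0.68  0.83]
(array([24.23, -1.81, -2.8 ]), array([-0.0018,  0.0061, -0.0065]))
```

>>> step_arm([
  [15, -1.8, -2.8, -0.002, 0.006, -0.0065],
  [9, 0, 0, 0, 0, 0],
  [0, 0, 0, 0, 0, 0],
])

```text
t: 3.82
eef_pos: [518.1, -318.4, 35.5]
tcp_rot: [0.812, 1.564, -0.678]
ft_force: [0.3, 0.4, 0.2]
opening: 0.534
```

```bash
python3 - <<'E'
from h import *
show();print(need(target(516.5,-316.7,31,0.0815)))
E
```

```text
t 3.83 p [ 518.12 -318.4    35.52] yaw 0.0811 ypitchdn -0.0049 f [0.25 0.37 0.25] m [-0.06   0.175  0.016] op 50.8 j [-0.66  0.72  1.77 -0.    0.64  0.83]
(array([ 4.5 , -1.5 , -1.85]), array([-0.0004,  0.0047, -0.0049]))
```

>>> step_arm([
  [5, -1.5, -1.8, 0, 0.0047, -0.0049],
  [0, 0, 0, 0, 0, 0],
])

```text
t: 4.08
eef_pos: [516.8, -317.0, 31.4]
tcp_rot: [0.867, 1.57, -0.622]
ft_force: [-0.2, 0.7, -0.7]
opening: 0.526
```

```bash
python3 - <<'E'
from h import *
show();print(need(target(516.5,-316.7,31,0.0815)))
E
```

```text
t 4.08 p [ 516.79 -316.98   31.38] yaw 0.081 ypitchdn -0.0009 f [-0.18  0.67 -0.68] m [-0.058  0.205  0.007] op 50.0 j [-0.66  0.73  1.77  0.    0.64  0.83]
(array([ 0.38, -0.27, -0.3 ]), array([-0.0005,  0.0008, -0.0009]))
```

>>> step_arm([
  [0, 0, 0, 0, 0, 0],
  [0, 0, 0, 0, 0, 0],
  [0, 0, 0, 0, 0, 0],
  [0, 0, 0, 0, 0, 0],
  [0, 0, 0, 0, 0, 0],
  [0, 0, 0, 0, 0, 0],
], grip=0)

```text
t: 4.82
eef_pos: [517.0, -317.0, 31.8]
tcp_rot: [0.87, 1.569, -0.62]
ft_force: [-0.6, 0.3, -0.0]
opening: 0.186
```

```bash
python3 - <<'E'
from h import *
show()
E
```

```text
t 4.83 p [ 516.98 -317.04   31.8 ] yaw 0.081 ypitchdn -0.0013 f [-0.62  0.33 -0.03] m [-0.071  0.164  0.019] op 17.7 j [-0.66  0.73  1.77  0.    0.64  0.83]
```

>>> step_arm([
  [-8, 0, 0, 0, 0, 0],
  [-8, 0, 0, 0, 0, 0],
  [0, 0, 0, 0, 0, -0.06],
  [0, 0, 0, 0, 0, -0.06],
  [0, 0, 0, 0, 0, 0],
])

```text
t: 5.45
eef_pos: [516.9, -317.3, 50.6]
tcp_rot: [-1.553, 1.45, -3.044]
ft_force: [0.0, -0.1, -1.7]
opening: 0.186
```

```bash
python3 - <<'E'
from h import *
show(); s=env.state()
im=env.read_camera('wrist'); cv2.imwrite('pics/w2.png',im[:,:,::-1]); cv2.imwrite('pics/w2c.png',cv2.resize(im[90:290,180:380,::-1],None,fx=3,fy=3,interpolation=cv2.INTER_CUBIC));show()
T=target(*LIFT[:2],0,0);
E
```

```text
t 5.45 p [ 516.91 -317.31   50.57] yaw 0.0803 ypitchdn 0.1209 f [ 0.04 -0.14 -1.66] m [-0.077  0.1   -0.027] op 17.7 j [-0.63  0.73  1.7  -0.11  0.81  0.94]
t 5.5 p [ 516.65 -317.28   50.54] yaw 0.0801 ypitchdn 0.1203 f [ 0.42 -0.55 -1.19] m [-0.13   0.056 -0.014] op 17.8 j [-0.63  0.73  1.7  -0.11  0.81  0.94]
```

View pics/w2c.png

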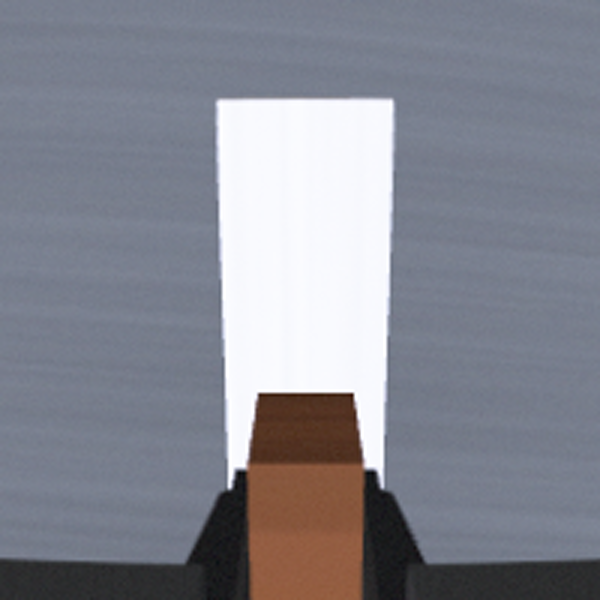

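```bash
python3 - <<'E'
from h import *
l=un([[217,98.5],[393,98.5]],3,(180,90)); l2=un([[258,393],[354,393]],3,(180,90))
I=np.eye(4)
def res(p):
    t,dx,dz=p
    # lifter pts -> tool coords: tool x = 31.8-z, tool y = x+dx, tool z = -y+dz
    P=[[31.8-2-t,80+dx,-15+dz],[31.8-2-t,80+dx,15+dz]]; Q=[[31.8-38,25+dx,-9+dz],[31.8-38,25+dx,9+dz]]
    return np.r_[(proj('wrist',P,I)-l).ravel(),(proj('wrist',Q,I)-l2).ravel(),dx/1.0]
r=least_squares(res,[3,0,0]);print(r.x,r.fun)
E
```

```text
[-17.74627824   6.04445639   0.07979065] [  3.94272144 -11.07217544  -3.57973864 -11.04194778  -3.85852601
  10.4912939    3.57977431  10.5037783    6.04445639]
```

```bash
python3 - <<'E'
from h import *
l=un([[217,98.5],[393,98.5]],3,(180,90)); l2=un([[258,393],[354,393],[248,463],[363,463]],3,(180,90))
I=np.eye(4)
def res(p):
    t,dx,dz,h=p
    P=[[h-2-t,80+dx,-15+dz],[h-2-t,80+dx,15+dz]]; Q=[[h-2,25+dx,-9+dz],[h-2,25+dx,9+dz],[h-38,25+dx,-9+dz],[h-38,25+dx,9+dz]]
    return np.r_[(proj('wrist',P,I)-l).ravel(),(proj('wrist',Q,I)-l2).ravel(),(h-31.8)/2]
r=least_squares(res,[3,0,0,31.8]);print(r.x,r.fun.round(2))
E
```

```text
[ 7.84090212 -0.37675967  0.07039985 31.96976255] [ 0.19  0.    0.19  0.04 -0.05 -0.13 -0.37 -0.12 -0.26  0.08  0.25  0.09
  0.08]
```

>>> step_arm([
  [6, -0.7, 0, 0, 0, 0],
  [6, -0.7, 0, 0, 0, 0],
  [0, 0, 0, 0, 0, 0],
])

```text
t: 5.88
eef_pos: [512.9, -317.5, 38.0]
tcp_rot: [-1.561, 1.452, -3.052]
ft_force: [-0.5, -0.4, -2.0]
opening: 0.186
```

```bash
python3 - <<'E'
from h import *
show()
E
```

```text
t 5.88 p [ 512.9  -317.47   38.03] yaw 0.0796 ypitchdn 0.1188 f [-0.53 -0.42 -2.02] m [-0.004  0.105  0.016] op 17.7 j [-0.63  0.74  1.71 -0.11  0.78  0.94]
```

>>> step_arm([
  [1.2, 0.15, 0, 0, 0, 0],
  [1.2, 0.15, 0, 0, 0, 0],
  [0, 0, 0, 0, 0, 0],
])

```text
t: 6.25
eef_pos: [512.9, -317.6, 35.4]
tcp_rot: [-1.561, 1.452, -3.052]
ft_force: [-0.4, -0.4, -0.7]
opening: 0.186
```

>>> step_arm([
  [0.8, 0.1, 0, 0, 0, 0],
  [0, 0, 0, 0, 0, 0],
])

```text
t: 6.5
eef_pos: [513.0, -317.6, 34.7]
tcp_rot: [-1.56, 1.452, -3.051]
ft_force: [-0.3, 0.6, -1.5]
opening: 0.186
```

>>> step_arm([
  [0.8, 0.1, 0, 0, 0, 0],
  [0, 0, 0, 0, 0, 0],
])

```text
t: 6.75
eef_pos: [513.1, -317.7, 34.6]
tcp_rot: [-1.556, 1.453, -3.047]
ft_force: [0.7, 0.3, -1.5]
opening: 0.185
```

>>> step_arm([
  [0.6, 0.1, 0, 0, 0, 0],
  [0, 0, 0, 0, 0, 0],
])

```text
t: 7.0
eef_pos: [513.1, -317.7, 34.6]
tcp_rot: [-1.554, 1.453, -3.045]
ft_force: [0.1, 0.4, -0.4]
opening: 0.189
```

>>> step_arm([
  [0.6, 0.1, 0, 0, 0, 0],
  [0, 0, 0, 0, 0, 0],
])

```text
t: 7.25
eef_pos: [513.1, -317.7, 34.6]
tcp_rot: [-1.552, 1.453, -3.043]
ft_force: [0.2, 0.0, 0.3]
opening: 0.184
```

```bash
python3 - <<'E'
from h import *
show()
E
```

```text
t 7.25 p [ 513.1  -317.75   34.55] yaw 0.0794 ypitchdn 0.1179 f [0.17 0.01 0.34] m [0.084 0.199 0.016] op 17.5 j [-0.63  0.75  1.72 -0.11  0.77  0.94]
```

>>> step_arm([
  [-5, -0.6, 0, 0, 0, 0],
  [-5, -0.6, 0, 0, 0, 0],
  [0, 0, 0, 0, 0, 0],
])

```text
t: 7.62
eef_pos: [513.1, -317.8, 44.9]
tcp_rot: [-1.553, 1.453, -3.044]
ft_force: [0.9, 0.6, -0.5]
opening: 0.186
```

```bash
python3 - <<'E'
from h import *
show()
E
```

```text
t 7.62 p [ 513.15 -317.77   44.89] yaw 0.0795 ypitchdn 0.1179 f [ 0.85  0.59 -0.53] m [-0.032  0.056  0.019] op 17.7 j [-0.63  0.73  1.71 -0.11  0.79  0.94]
```

```bash
python3 - <<'E'
from h import *
print(need(target(505,20,110,0.055,0.118)))
E
```

```text
(array([ -67.58,   10.91, -337.21]), array([ 0.0243,  0.005 , -0.0001]))
```

>>> step_arm([
  [-34, 0, 0, 0, 0, 0],
  [-34, 4, -30, 0.005, 0.002, 0],
  [0, 2, -60, 0.005, 0, 0],
  [0, 2, -60, 0.005, 0.003, 0],
  [0, 2, -60, 0.005, 0, 0],
  [0, 1, -60, 0.004, 0, 0],
  [0, 0, -50, 0, 0, 0],
  [0, 0, -15, 0, 0, 0],
])

```text
t: 8.62
eef_pos: [510.7, 26.2, 112.9]
tcp_rot: [-1.567, 1.456, -3.087]
ft_force: [1.3, -0.1, -0.8]
opening: 0.189
```

>>> step_arm([
  [0, 0, 0, 0, 0, 0],
])

```text
t: 8.75
eef_pos: [510.8, 26.6, 112.9]
tcp_rot: [-1.566, 1.456, -3.084]
ft_force: [-0.6, 0.1, -1.1]
opening: 0.187
```

```bash
python3 - <<'E'
from h import *
show(); s=env.state(); T=toolT(s);np.save('pics/w3T.npy',T)
im=env.read_camera('wrist'); cv2.imwrite('pics/w3.png',im[:,:,::-1])
print(need(target(505,26,110,0.055,0.118)))
z=22;st=(666.9,30.7,.0333)
print(proj('wrist',pose2(st,[[-86,50,z],[-86,-50,z],[0,50,z+8],[0,-50,z+8],[84,50,z+18],[84,-50,z+18]]),T).round(1).tolist())
print(proj('wrist',pose2((632.6,31.8,.0639),[[-30,25,z+9.5],[-30,-25,z+9.5],[30,25,z+9.5],[30,-25,z+9.5]]),T).round(1).tolist())
E
```

```text
t 8.75 p [510.77  26.58 112.92] yaw 0.0524 ypitchdn 0.1148 f [-0.56  0.09 -1.05] m [-0.042  0.092 -0.005] op 17.8 j [-0.07  0.54  1.9  -0.02  0.82  1.46]
(array([ 3.51, -5.43, -0.36]), array([-0.0035,  0.0002, -0.0031]))
[[213.5, 121.1], [355.6, 124.1], [211.3, -1.4], [363.4, 2.5], [214.5, -109.9], [365.2, -105.6]]
[[245.4, 91.2], [321.8, 90.5], [243.8, 3.4], [321.5, 2.8]]
```

View pics/w3.png

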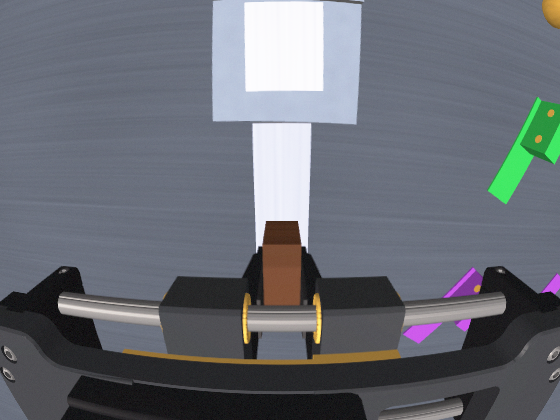

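```bash
python3 - <<'E'
from h import *
print(need(target(516,25,75,0.057,0.118))); print(need(target(516,25,60,0.057,0.118)))
E
```

```text
(array([37.03,  9.44,  1.19]), array([-0.0055, -0.0001, -0.0031]))
(array([51.93, 11.16,  1.18]), array([-0.0055, -0.0001, -0.0031]))
```

>>> step_arm([
  [18, 7, 1.2, -0.0055, 0, -0.003],
  [18, 2, 0, 0, 0, 0],
  [10, 1.5, 0, 0, 0, 0],
  [0, 0, 0, 0, 0, 0],
])

```text
t: 9.3
eef_pos: [517.2, 20.3, 61.7]
tcp_rot: [-1.571, 1.452, -3.089]
ft_force: [0.3, 0.3, -1.6]
opening: 0.187
```

```bash
python3 - <<'E'
from h import *
show(); print(need(target(516,25,60,0.057,0.118)))
E
```

```text
t 9.3 p [517.21  20.3   61.67] yaw 0.0521 ypitchdn 0.1188 f [ 0.32  0.3  -1.58] m [-0.086  0.101 -0.011] op 17.8 j [-0.08  0.63  1.91 -0.02  0.72  1.46]
(array([ 1.77, -0.76, -4.75]), array([-0.0049, -0.0006,  0.0008]))
```

>>> step_arm([
  [0, -0.8, -5, -0.005, 0, 0],
  [0, 0, 0, 0, 0, 0],
])

```text
t: 9.55
eef_pos: [516.4, 25.1, 62.0]
tcp_rot: [-1.576, 1.452, -3.09]
ft_force: [-0.3, -0.2, -1.0]
opening: 0.188
```

```bash
python3 - <<'E'
from h import *
show(); print(need(target(516,25,60,0.057,0.118)))
for n in('wrist','scene'):
  im=env.read_camera(n); cv2.imwrite(f'pics/{n}4.png',im[:,:,::-1])
s=cv2.imread('pics/scene4.png')[190:310,200:340]; w=cv2.imread('pics/wrist4.png')[0:160,180:380]
cv2.imwrite('pics/c4.png',np.vstack([cv2.resize(s,(420,360),interpolation=2),cv2.resize(w,(420,240),interpolation=2)]))
show()
E
```

```text
t 9.55 p [516.4   25.09  62.04] yaw 0.0568 ypitchdn 0.1184 f [-0.29 -0.23 -0.98] m [-0.075  0.097 -0.033] op 17.8 j [-0.07  0.63  1.91 -0.02  0.72  1.46]
(array([ 2.07, -0.16,  0.06]), array([-0.0002, -0.0006,  0.0004]))
t 9.65 p [516.52  24.95  62.11] yaw 0.0566 ypitchdn 0.1181 f [ 0.61  1.69 -0.69] m [-0.089  0.105 -0.01 ] op 17.9 j [-0.07  0.63  1.91 -0.02  0.72  1.46]
```

View pics/c4.png

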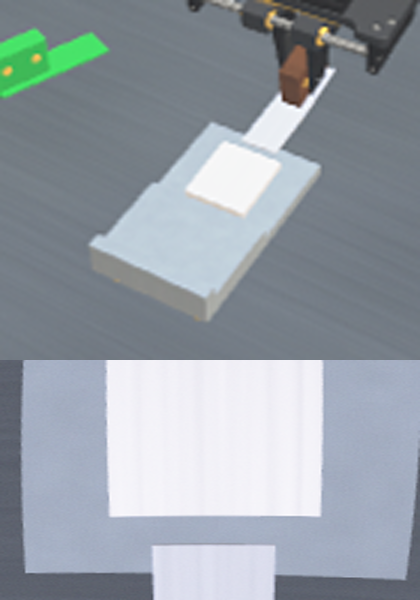

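>>> step_arm([
  [2, 0.24, 0, 0, 0, 0],
  [1, 0.12, 0, 0, 0, 0],
  [0, 0, 0, 0, 0, 0],
])

```text
t: 10.02
eef_pos: [516.8, 25.1, 59.4]
tcp_rot: [-1.574, 1.454, -3.088]
ft_force: [0.8, 0.4, -1.9]
opening: 0.192
```

>>> step_arm([
  [0.8, 0.1, 0, 0, 0, 0],
  [0, 0, 0, 0, 0, 0],
])

```text
t: 10.28
eef_pos: [516.8, 25.1, 58.6]
tcp_rot: [-1.574, 1.454, -3.087]
ft_force: [-0.6, -0.0, -1.3]
opening: 0.191
```

>>> step_arm([
  [0.8, 0.1, 0, 0, 0, 0],
  [0, 0, 0, 0, 0, 0],
])

```text
t: 10.52
eef_pos: [516.8, 25.0, 57.7]
tcp_rot: [-1.574, 1.454, -3.087]
ft_force: [-0.7, 0.1, -1.2]
opening: 0.187
```

>>> step_arm([
  [0.6, 0.1, 0, 0, 0, 0],
  [0, 0, 0, 0, 0, 0],
])

```text
t: 10.78
eef_pos: [516.8, 25.1, 57.2]
tcp_rot: [-1.573, 1.454, -3.087]
ft_force: [-0.3, -0.4, -0.5]
opening: 0.189
```

>>> step_arm([
  [0.5, 0.06, 0, 0, 0, 0],
  [0, 0, 0, 0, 0, 0],
])

```text
t: 11.02
eef_pos: [516.8, 25.1, 57.1]
tcp_rot: [-1.573, 1.454, -3.087]
ft_force: [-1.1, -0.1, 0.3]
opening: 0.188
```

>>> step_arm([
  [0.5, 0.06, 0, 0, 0, 0],
  [0, 0, 0, 0, 0, 0],
])

```text
t: 11.28
eef_pos: [516.8, 25.1, 57.0]
tcp_rot: [-1.572, 1.455, -3.086]
ft_force: [-1.1, 0.3, 1.7]
opening: 0.188
```

>>> step_arm([
  [0.5, 0.06, 0, 0, 0, 0],
  [0, 0, 0, 0, 0, 0],
])

```text
t: 11.52
eef_pos: [516.7, 25.1, 56.8]
tcp_rot: [-1.572, 1.455, -3.086]
ft_force: [-1.3, 0.5, 3.2]
opening: 0.192
```

>>> step_arm([
  [-0.9, -0.1, 0, 0, 0, -0.002],
  [0, 0, 0, 0, 0, 0],
])

```text
t: 11.78
eef_pos: [516.8, 25.1, 57.4]
tcp_rot: [-1.572, 1.452, -3.086]
ft_force: [-0.3, -0.2, -2.0]
opening: 0.189
```

```bash
python3 - <<'E'
from h import *
show(); print(need(target(516.8+5,25.1+.3,57.85,0.057,0.118)))
E
```

```text
t 11.78 p [516.78  25.06  57.39] yaw 0.057 ypitchdn 0.1184 f [-0.3  -0.17 -1.98] m [-0.103  0.111 -0.004] op 18.0 j [-0.07  0.64  1.91 -0.02  0.71  1.46]
(array([-1.05,  4.95, -0.06]), array([ 0.    , -0.0002,  0.0004]))
```

>>> step_arm([
  [-1.05, 5, 0, 0, 0, 0],
  [0, 0, 0, 0, 0, 0],
])

```text
t: 12.02
eef_pos: [522.3, 25.3, 57.6]
tcp_rot: [-1.573, 1.452, -3.087]
ft_force: [-0.3, -1.0, -2.0]
opening: 0.188
```

```bash
python3 - <<'E'
from h import *
show(); print(need(target(516.8+10,25.1+.6,57.85,0.057,0.118)))
E
```

```text
t 12.03 p [522.28  25.35  57.55] yaw 0.057 ypitchdn 0.1187 f [-0.32 -1.   -1.95] m [-0.069  0.113  0.057] op 17.8 j [-0.07  0.64  1.9  -0.02  0.72  1.46]
(array([-0.83,  4.47, -0.1 ]), array([-0.    , -0.0002,  0.0007]))
```

>>> step_arm([
  [-0.9, 3, 0, 0, 0, 0.0005],
  [0, 0, 0, 0, 0, 0],
])

```text
t: 12.28
eef_pos: [525.6, 25.6, 58.0]
tcp_rot: [-1.573, 1.453, -3.087]
ft_force: [-0.1, -1.1, -2.0]
opening: 0.19
```

>>> step_arm([
  [-0.5, 3, 0, 0, 0, 0],
  [0, 0, 0, 0, 0, 0],
])

```text
t: 12.52
eef_pos: [528.9, 25.7, 58.2]
tcp_rot: [-1.573, 1.453, -3.087]
ft_force: [-0.8, -0.1, -1.4]
opening: 0.189
```

```bash
python3 - <<'E'
from h import *
show(); 
im=env.read_camera('wrist')[:,:,::-1]; cv2.imwrite('pics/c5.png',cv2.resize(im[0:160,180:380],None,fx=3,fy=3,interpolation=2))
E
```

```text
t 12.53 p [528.86  25.72  58.18] yaw 0.057 ypitchdn 0.1182 f [-0.81 -0.14 -1.39] m [-0.035  0.13  -0.013] op 17.9 j [-0.07  0.65  1.88 -0.02  0.73  1.46]
```

View pics/c5.png

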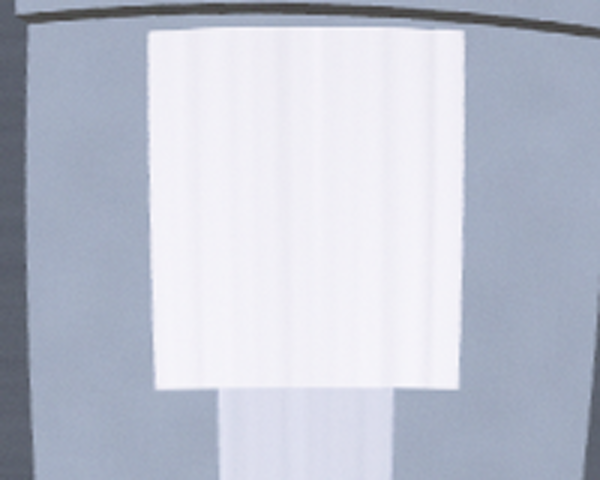

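>>> step_arm([
  [-0.05, 3, 0, 0, 0, 0],
  [-0.35, 3, 0, 0, 0, 0],
  [0, 0, 0, 0, 0, 0],
])

```text
t: 12.95
eef_pos: [535.1, 26.1, 57.8]
tcp_rot: [-1.573, 1.452, -3.087]
ft_force: [-1.3, -0.0, -1.7]
opening: 0.187
```

>>> step_arm([
  [-0.3, 2, 0, 0, 0, 0],
  [0, 0, 0, 0, 0, 0],
])

```text
t: 13.2
eef_pos: [537.2, 26.2, 57.9]
tcp_rot: [-1.573, 1.452, -3.087]
ft_force: [0.5, -0.7, -1.5]
opening: 0.189
```

>>> step_arm([
  [-0.25, 2, 0, 0, 0, 0],
  [0, 0, 0, 0, 0, 0],
])

```text
t: 13.45
eef_pos: [539.3, 26.4, 57.9]
tcp_rot: [-1.573, 1.452, -3.087]
ft_force: [-0.6, 0.1, -1.7]
opening: 0.188
```

>>> step_arm([
  [-0.2, 1.5, 0, 0, 0, 0],
  [0, 0, 0, 0, 0, 0],
])

```text
t: 13.7
eef_pos: [540.9, 26.4, 57.9]
tcp_rot: [-1.573, 1.452, -3.087]
ft_force: [0.3, 0.1, -1.7]
opening: 0.188
```

>>> step_arm([
  [-0.15, 1.0, 0, 0, 0, 0],
  [0, 0, 0, 0, 0, 0],
])

```text
t: 13.95
eef_pos: [541.9, 26.5, 57.9]
tcp_rot: [-1.573, 1.452, -3.087]
ft_force: [-0.0, -0.2, -1.7]
opening: 0.185
```

```bash
python3 - <<'E'
from h import *
show(); s=env.state();T=toolT(s)
im=env.read_camera('wrist')[:,:,::-1]; cv2.imwrite('pics/c6.png',cv2.resize(im[0:160,180:380],None,fx=3,fy=3,interpolation=2))
z=22.5
p=proj('wrist',pose2((632.6,31.8,.0639),[[-30,25,z+9.5],[-30,-25,z+9.5],[30,25,z+9.5],[30,-25,z+9.5]]),T); print(((p-[180,0])*3).round(0).tolist())
E
```

```text
t 13.95 p [541.94  26.52  57.92] yaw 0.057 ypitchdn 0.1187 f [-0.   -0.18 -1.69] m [-0.05  0.13  0.04] op 17.6 j [-0.07  0.66  1.85 -0.02  0.75  1.46]
[[158.0, 465.0], [452.0, 463.0], [146.0, 110.0], [459.0, 108.0]]
```

View pics/c6.png

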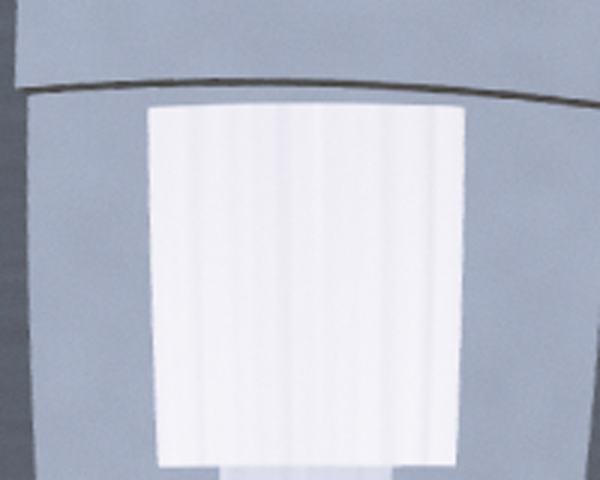

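```bash
cat >> h.py <<'E'
P0=np.array([541.94,26.52,57.92])
def lt(dx,dz,yaw=.057,p=.118): return target(P0[0]+dx*np.cos(.033),P0[1]+dx*np.sin(.033),P0[2]+dz,yaw,p)
def dnow():
    d=env.state()['eef_pos']-P0; return np.round([d[0]*np.cos(.033)+d[1]*np.sin(.033),d[1]*np.cos(.033)-d[0]*np.sin(.033),d[2]],2)
E
python3 - <<'E'
from h import *
for q in [(.1,2),(.4,4.5),(.8,7.1)]: print(q,need(lt(*q)))
E
```

```text
(0.1, 2) (array([-2.02, -0.08,  0.01]), array([-0.    , -0.0003,  0.0008]))
(0.4, 4.5) (array([-4.53, -0.07,  0.01]), array([-0.    , -0.0003,  0.0008]))
(0.8, 7.1) (array([-7.16,  0.02,  0.02]), array([-0.    , -0.0003,  0.0008]))
```

>>> step_arm([
  [-1.2, 0, 0, 0, 0, 0],
  [-1.2, 0, 0, 0, 0, 0],
  [0, 0, 0, 0, 0, 0],
])

```text
t: 14.38
eef_pos: [542.1, 26.5, 60.4]
tcp_rot: [-1.574, 1.452, -3.087]
ft_force: [0.1, 0.9, -2.2]
opening: 0.189
```

>>> step_arm([
  [-1.5, 0, 0, 0, 0, 0],
  [-1.5, 0, 0, 0, 0, 0],
  [0, 0, 0, 0, 0, 0],
])

```text
t: 14.75
eef_pos: [542.5, 26.6, 63.7]
tcp_rot: [-1.573, 1.452, -3.087]
ft_force: [-0.3, -0.7, -2.5]
opening: 0.183
```

```bash
python3 - <<'E'
from h import *
show(); print(dnow())
im=env.read_camera('wrist')[:,:,::-1]; cv2.imwrite('pics/c7.png',cv2.resize(im[0:200,180:380],None,fx=3,fy=3,interpolation=2))
for q in [(2.4,12.8),(5.8,20)]: print(q,need(lt(*q)))
E
```

```text
t 14.75 p [542.52  26.55  63.68] yaw 0.057 ypitchdn 0.1188 f [-0.26 -0.72 -2.53] m [-0.02   0.082  0.025] op 17.4 j [-0.07  0.65  1.84 -0.02  0.76  1.46]
[0.59 0.02 5.76]
(2.4, 12.8) (array([-7.28,  0.97,  0.05]), array([-0.    , -0.0003,  0.0008]))
(5.8, 20) (array([-14.83,   3.49,   0.13]), array([-0.    , -0.0003,  0.0008]))
```

View pics/c7.png

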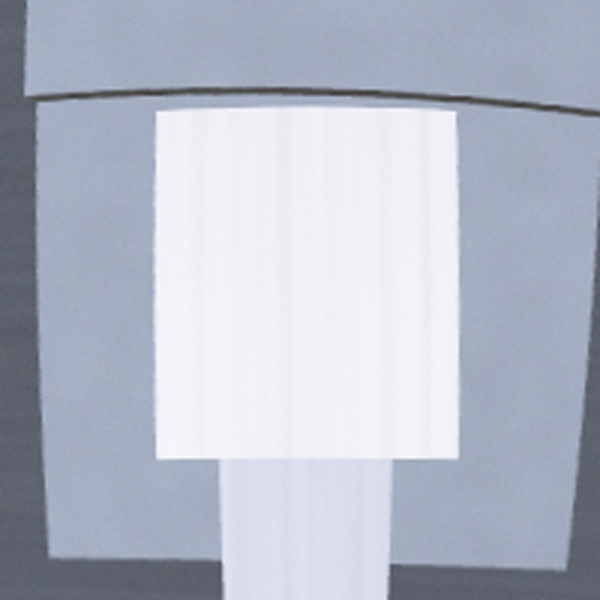

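>>> step_arm([
  [-3.6, 0.5, 0, 0, 0, 0],
  [-3.7, 0.5, 0, 0, 0, 0],
  [-3.6, 1.2, 0, 0, 0, 0],
  [-3.6, 1.2, 0, 0, 0, 0],
])

```text
t: 15.3
eef_pos: [547.7, 26.9, 78.4]
tcp_rot: [-1.574, 1.451, -3.088]
ft_force: [-0.2, -0.3, -1.9]
opening: 0.191
```

```bash
python3 - <<'E'
from h import *
show(); print(dnow())
for q in [(5.8,20),(10.1,26.4),(15,32.1)]: print(q,need(lt(*q,.053)))
im=env.read_camera('scene')[:,:,::-1]; cv2.imwrite('pics/s8.png',cv2.resize(im[190:310,200:340],None,fx=5,fy=5,interpolation=2))
E
```

```text
t 15.3 p [547.69  26.87  78.42] yaw 0.057 ypitchdn 0.1195 f [-0.17 -0.29 -1.89] m [-0.001  0.098  0.007] op 18.2 j [-0.07  0.63  1.82 -0.02  0.8   1.46]
[ 5.76  0.16 20.5 ]
(5.8, 20) (array([0.49, 0.1 , 0.16]), array([0.004 , 0.0001, 0.0015]))
(10.1, 26.4) (array([-6.38,  3.6 ,  0.26]), array([0.004 , 0.0001, 0.0015]))
(15, 32.1) (array([-12.62,   7.79,   0.38]), array([0.004 , 0.0001, 0.0015]))
```

View pics/s8.png

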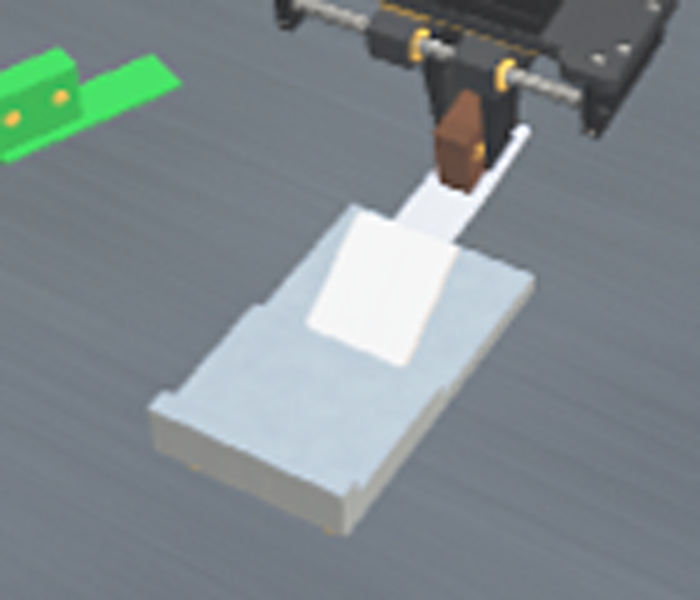

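>>> step_arm([
  [-3.3, 1.9, 0.1, 0.002, 0, 0.001],
  [-3.1, 1.8, 0.1, 0.002, 0, 0],
  [-3.1, 2, 0.1, 0, 0, 0],
  [-3.0, 2.1, 0.1, 0, 0, 0],
])

```text
t: 15.85
eef_pos: [557.8, 27.0, 91.0]
tcp_rot: [-1.57, 1.453, -3.088]
ft_force: [0.1, 0.3, -1.5]
opening: 0.192
```

```bash
python3 - <<'E'
from h import *
show(); print(dnow())
for q in [(20.8,36.6),(27.6,40),(35,42)]: print(q,need(lt(*q,.05)))
im=env.read_camera('scene')[:,:,::-1]; cv2.imwrite('pics/s9.png',cv2.resize(im[190:310,200:340],None,fx=5,fy=5,interpolation=2))
E
```

```text
t 15.85 p [557.75  27.04  91.04] yaw 0.0527 ypitchdn 0.118 f [ 0.13  0.27 -1.48] m [0.031 0.156 0.011] op 18.3 j [-0.06  0.63  1.79 -0.02  0.84  1.47]
[15.82 -0.   33.12]
(20.8, 36.6) (array([-4.05,  4.53,  0.09]), array([0.0027, 0.0004, 0.    ]))
(27.6, 40) (array([-8.22, 10.88,  0.23]), array([0.0027, 0.0004, 0.    ]))
(35, 42) (array([-11.08,  18.  ,   0.38]), array([0.0027, 0.0004, 0.    ]))
```

View pics/s9.png

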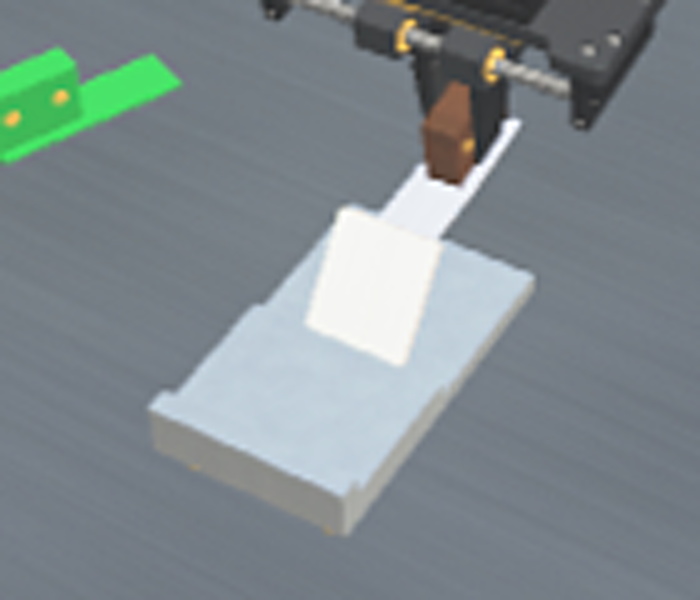

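>>> step_arm([
  [-2.1, 2.2, 0, 0.002, 0, 0],
  [-2.1, 2.3, 0, 0, 0, 0],
  [-2, 3, 0, 0, 0, 0],
  [-2, 3.1, 0, 0, 0, 0],
])

```text
t: 16.4
eef_pos: [570.3, 27.6, 98.7]
tcp_rot: [-1.567, 1.453, -3.088]
ft_force: [0.4, -0.3, -0.8]
opening: 0.189
```

```bash
python3 - <<'E'
from h import *
show(); print(dnow())
for q in [(35,42),(42.8,42.7),(50,42.7)]: print(q,need(lt(*q,.045)))
im=env.read_camera('scene')[:,:,::-1]; cv2.imwrite('pics/s10.png',cv2.resize(im[190:310,200:340],None,fx=5,fy=5,interpolation=2))
E
```

```text
t 16.4 p [570.34  27.63  98.66] yaw 0.0505 ypitchdn 0.1174 f [ 0.35 -0.29 -0.85] m [-0.032  0.121  0.02 ] op 18.0 j [-0.06  0.63  1.75 -0.02  0.88  1.47]
[28.42  0.17 40.74]
(35, 42) (array([-2.03,  6.39,  0.29]), array([ 0.0055,  0.0011, -0.0006]))
(42.8, 42.7) (array([-3.63, 14.05,  0.43]), array([ 0.0055,  0.0011, -0.0006]))
(50, 42.7) (array([-4.48, 21.2 ,  0.55]), array([ 0.0055,  0.0011, -0.0006]))
```

View pics/s10.png

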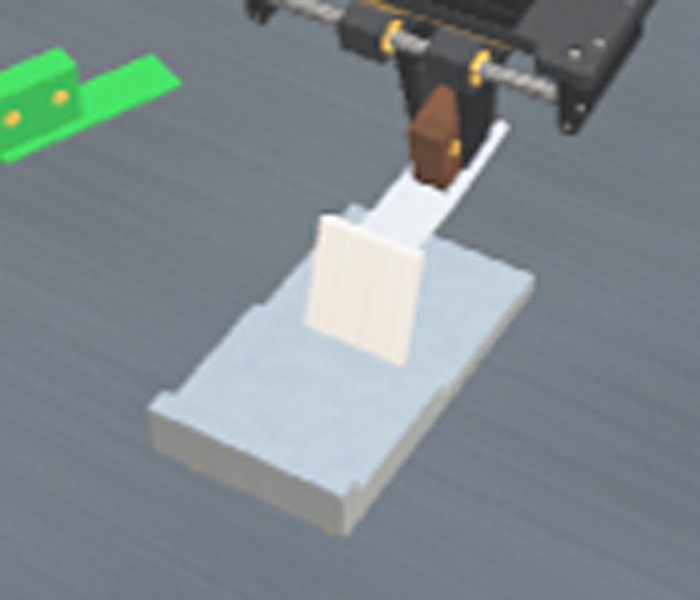

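>>> step_arm([
  [-1, 3, 0.1, 0.003, 0, 0],
  [-1, 3, 0.1, 0.002, 0, 0],
  [-0.8, 3, 0.1, 0, 0, 0],
  [-0.7, 3, 0.1, 0, 0, 0],
])

```text
t: 16.95
eef_pos: [584.0, 27.8, 101.0]
tcp_rot: [-1.561, 1.454, -3.086]
ft_force: [0.7, -0.5, -1.8]
opening: 0.188
```

```bash
python3 - <<'E'
from h import *
show(); print(dnow())
for q in [(42.8,42.7),(48,42.7),(54,42.7)]: print(q,need(lt(*q,.045)))
im=env.read_camera('scene')[:,:,::-1]; cv2.imwrite('pics/s11.png',cv2.resize(im[190:310,200:340],None,fx=5,fy=5,interpolation=2))
E
```

```text
t 16.95 p [583.98  27.78 101.05] yaw 0.0451 ypitchdn 0.1167 f [ 0.71 -0.48 -1.79] m [-0.062  0.114  0.024] op 17.9 j [-0.06  0.64  1.72 -0.02  0.9   1.48]
[42.06 -0.12 43.13]
(42.8, 42.7) (array([ 0.34,  0.79, -0.12]), array([ 0.0001,  0.0012, -0.0013]))
(48, 42.7) (array([-0.27,  5.96, -0.05]), array([ 0.0001,  0.0012, -0.0013]))
(54, 42.7) (array([-0.97, 11.91,  0.02]), array([ 0.0001,  0.0012, -0.0013]))
```

View pics/s11.png

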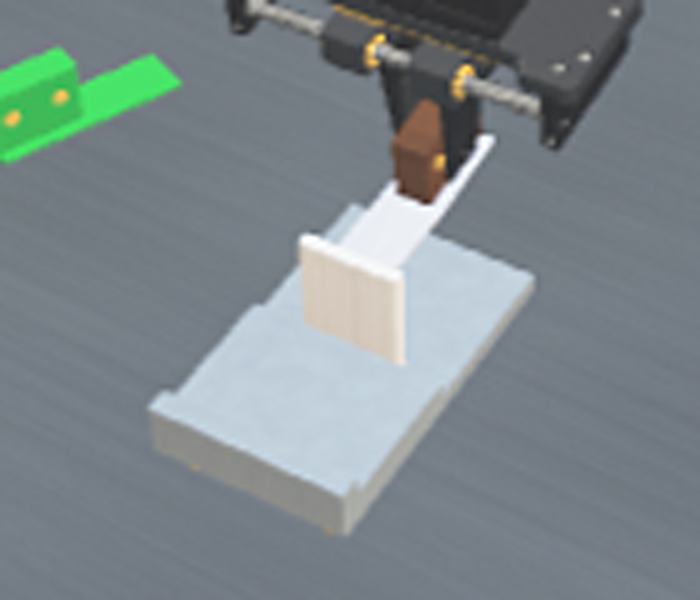

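>>> step_arm([
  [-0.2, 1.6, 0, 0, 0, -0.001],
  [-0.2, 1.6, 0, 0, 0, 0],
  [-0.2, 1.6, 0, 0, 0, 0],
  [0, 0, 0, 0, 0, 0],
])

```text
t: 17.5
eef_pos: [589.7, 28.0, 101.6]
tcp_rot: [-1.56, 1.454, -3.085]
ft_force: [-0.5, 1.2, -0.2]
opening: 0.189
```

>>> step_arm([
  [-0.2, 1.6, 0, 0, 0, 0],
  [-0.2, 1.6, 0, 0, 0, 0],
  [0, 0, 0, 0, 0, 0],
])

```text
t: 17.88
eef_pos: [593.2, 28.1, 101.6]
tcp_rot: [-1.559, 1.454, -3.085]
ft_force: [-0.4, -0.1, 0.6]
opening: 0.187
```

```bash
python3 - <<'E'
from h import *
show(); print(dnow())
im=env.read_camera('scene')[:,:,::-1]; cv2.imwrite('pics/s12.png',cv2.resize(im[190:310,200:340],None,fx=5,fy=5,interpolation=2))
E
```

```text
t 17.88 p [593.23  28.13 101.61] yaw 0.045 ypitchdn 0.1163 f [-0.42 -0.15  0.58] m [-0.136  0.021 -0.048] op 17.8 j [-0.06  0.65  1.69 -0.02  0.91  1.48]
[51.31 -0.09 43.69]
```

View pics/s12.png

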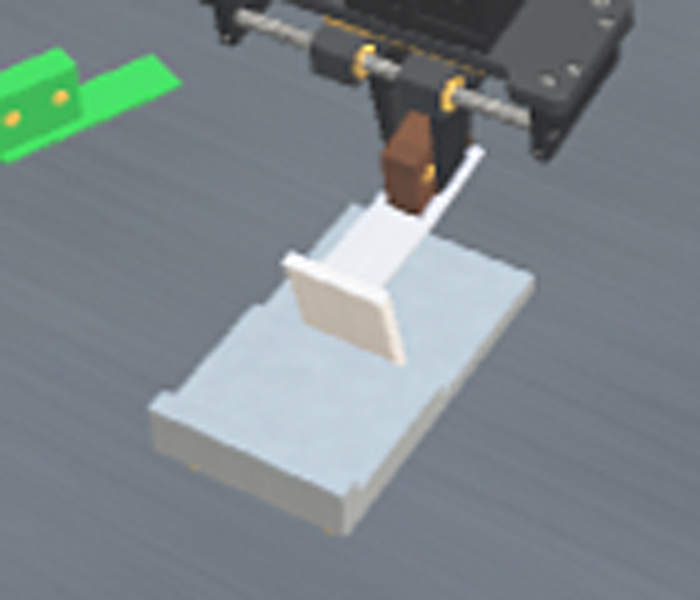

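>>> step_arm([
  [-1.5, 1, 0, 0, 0, 0],
  [-0.8, 2, 0, 0, 0, 0],
  [-0.3, 2, 0, 0, 0, 0],
  [0, 0, 0, 0, 0, 0],
])

```text
t: 18.42
eef_pos: [598.5, 28.4, 103.3]
tcp_rot: [-1.561, 1.453, -3.086]
ft_force: [-0.6, 0.2, -0.4]
opening: 0.187
```

```bash
python3 - <<'E'
from h import *
show(); print(dnow())
im=env.read_camera('scene')[:,:,::-1]; cv2.imwrite('pics/s13.png',cv2.resize(im[190:310,200:340],None,fx=5,fy=5,interpolation=2))
E
```

```text
t 18.43 p [598.49  28.39 103.27] yaw 0.045 ypitchdn 0.1175 f [-0.64  0.2  -0.37] m [-0.063  0.078 -0.006] op 17.8 j [-0.06  0.65  1.68 -0.02  0.93  1.48]
[56.58  0.   45.35]
```

View pics/s13.png

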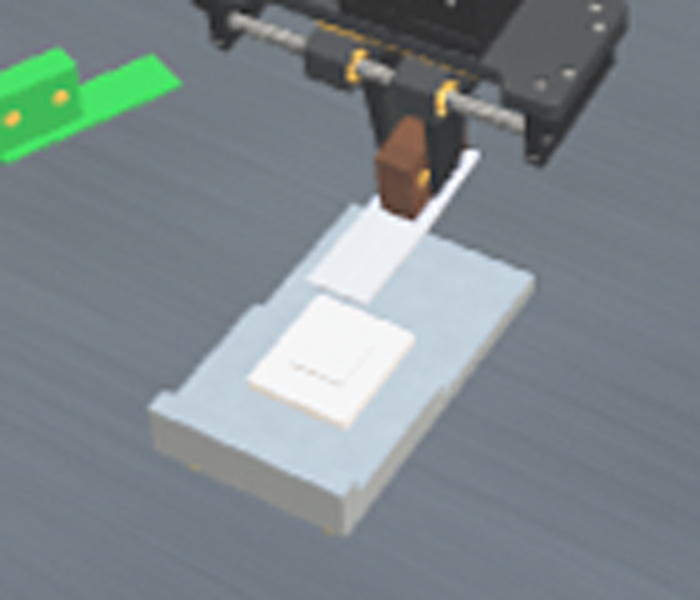

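>>> step_arm([
  [1, -15, 0, 0, 0, 0],
  [2, -20, 0, 0, 0, 0],
  [2, -15, 0, 0, 0, 0],
  [0, 0, 0, 0, 0, 0],
])

```text
t: 18.98
eef_pos: [546.8, 26.1, 104.0]
tcp_rot: [-1.561, 1.453, -3.087]
ft_force: [0.1, -0.1, -1.3]
opening: 0.185
```

```bash
python3 - <<'E'
from h import *
show(); print(dnow()); s=env.state(); T=toolT(s)
im=env.read_camera('wrist')[:,:,::-1]; cv2.imwrite('pics/c14.png',cv2.resize(im[0:200,180:380],None,fx=3,fy=3,interpolation=2))
z=22.5;st=(666.9,30.7,.0333)
p=proj('wrist',pose2(st,[[-86,50,z],[-86,-50,z],[0,50,z+8],[0,-50,z+8],[-10,25,z+14],[-10,-25,z+14],[50,25,z+14],[50,-25,z+14]]),T); print(((p-[180,0])*3).round(0).tolist())
E
```

```text
t 18.98 p [546.82  26.11 104.01] yaw 0.0451 ypitchdn 0.1177 f [ 0.14 -0.15 -1.34] m [-0.064  0.122 -0.038] op 17.6 j [-0.07  0.59  1.81 -0.02  0.85  1.47]
[ 4.87 -0.57 46.09]
[[90.0, 522.0], [516.0, 526.0], [70.0, 146.0], [546.0, 152.0], [184.0, 185.0], [431.0, 188.0], [187.0, -89.0], [435.0, -85.0]]
```

View pics/c14.png

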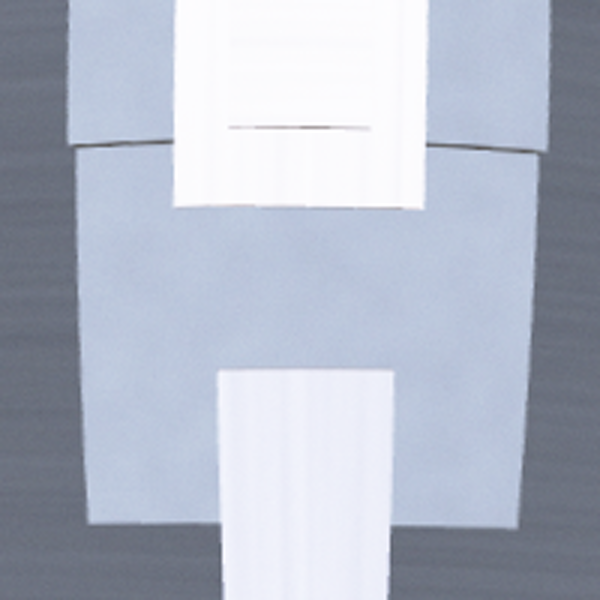

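```bash
python3 - <<'E'
from h import *
for q in [(5,9.2)]: 
    T=lt(*q,.034);T[:3,3]+=[0,1.2,0]; print(q,need(T))
E
```

```text
(5, 9.2) (array([36.73,  3.8 , -1.86]), array([ 0.011 ,  0.0026, -0.001 ]))
```

>>> step_arm([
  [15, 1.6, -1, 0.006, 0.002, -0.001],
  [15, 1.6, -0.9, 0.005, 0, 0],
  [4, 0.4, 0, 0, 0, 0],
  [0, 0, 0, 0, 0, 0],
])

```text
t: 19.52
eef_pos: [548.2, 28.1, 66.3]
tcp_rot: [-1.567, 1.452, -3.105]
ft_force: [0.1, 0.0, -1.9]
opening: 0.188
```

```bash
python3 - <<'E'
from h import *
show();print(dnow())
for q in [(5,9.2),(20,9.2),(28,9.2)]: 
    T=lt(*q,.034);T[:3,3]+=[0,1.2,0]; print(q,need(T))
E
```

```text
t 19.52 p [548.17  28.11  66.31] yaw 0.0332 ypitchdn 0.1185 f [ 0.06  0.03 -1.89] m [-0.029  0.101  0.047] op 17.9 j [-0.06  0.65  1.83 -0.02  0.78  1.49]
[6.28 1.39 8.39]
(5, 9.2) (array([-0.65, -1.33,  0.19]), array([-0.0008,  0.0004,  0.0005]))
(20, 9.2) (array([-2.43, 13.57,  0.19]), array([-0.0008,  0.0004,  0.0005]))
(28, 9.2) (array([-3.37, 21.51,  0.19]), array([-0.0008,  0.0004,  0.0005]))
```

>>> step_arm([
  [-1.2, 7, 0.1, 0, 0, 0],
  [-1, 7, 0, 0, 0, 0],
  [-1, 6, 0, 0, 0, 0],
  [0, 0, 0, 0, 0, 0],
])

```text
t: 20.02
eef_pos: [570.8, 28.7, 68.0]
tcp_rot: [-1.566, 1.454, -3.103]
ft_force: [0.7, -0.6, -1.0]
opening: 0.192
```

```bash
python3 - <<'E'
from h import *
show();print(dnow())
for q in [(28,9.2),(34,9.2),(40,9.2)]: 
    T=lt(*q,.034);T[:3,3]+=[0,1.2,0]; print(q,need(T))
s=env.state();T=toolT(s)
im=env.read_camera('wrist')[:,:,::-1]; cv2.imwrite('pics/c15.png',cv2.resize(im[0:200,180:380],None,fx=3,fy=3,interpolation=2))
E
```

```text
t 20.02 p [570.77  28.68  67.96] yaw 0.0332 ypitchdn 0.1167 f [ 0.67 -0.65 -0.95] m [-0.044  0.123 -0.028] op 18.3 j [-0.06  0.67  1.77 -0.02  0.81  1.49]
[28.89  1.21 10.04]
(28, 9.2) (array([ 0.93, -0.74,  0.01]), array([-0.0008,  0.0005, -0.0013]))
(34, 9.2) (array([0.23, 5.22, 0.01]), array([-0.0008,  0.0005, -0.0013]))
(40, 9.2) (array([-4.700e-01,  1.117e+01,  1.000e-02]), array([-0.0008,  0.0005, -0.0013]))
```

View pics/c15.png

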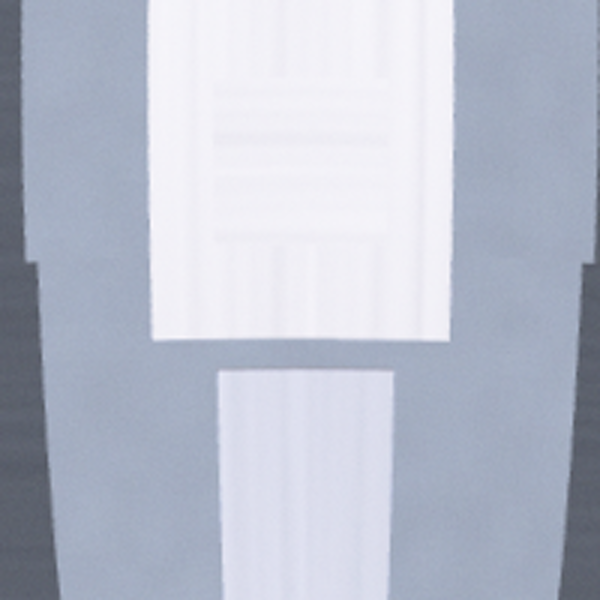

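>>> step_arm([
  [0.4, 2.6, 0, 0, 0, -0.001],
  [0, 2.6, 0, 0, 0, 0],
  [-0.3, 2.6, 0, 0, 0, 0],
  [-0.3, 2.6, 0, 0, 0, 0],
])

```text
t: 20.58
eef_pos: [580.7, 29.1, 66.9]
tcp_rot: [-1.567, 1.452, -3.104]
ft_force: [-1.9, 0.2, -0.3]
opening: 0.19
```

```bash
python3 - <<'E'
from h import *
show();print(dnow())
for q in [(45,9.2),(56,9.2)]: 
    T=lt(*q,.034);T[:3,3]+=[0,1.2,0]; print(q,need(T))
E
```

```text
t 20.57 p [580.72  29.08  66.89] yaw 0.0332 ypitchdn 0.1192 f [-1.86  0.23 -0.29] m [-0.048  0.241 -0.02 ] op 18.1 j [-0.06  0.68  1.74 -0.02  0.83  1.49]
[38.84  1.28  8.97]
(45, 9.2) (array([-0.96,  6.13,  0.08]), array([-0.0008,  0.0004,  0.0012]))
(56, 9.2) (array([-2.27, 17.05,  0.08]), array([-0.0008,  0.0004,  0.0012]))
```

>>> step_arm([
  [-0.4, 2.2, 0, 0, 0, 0.001],
  [-0.3, 2.2, 0, 0, 0, 0],
  [-0.3, 2.2, 0, 0, 0, 0],
  [-0.3, 2.2, 0, 0, 0, 0],
  [-0.3, 2.2, 0, 0, 0, 0],
])

```text
t: 21.2
eef_pos: [592.6, 29.5, 67.0]
tcp_rot: [-1.567, 1.452, -3.104]
ft_force: [0.2, -0.9, -1.5]
opening: 0.186
```

```bash
python3 - <<'E'
from h import *
show();print(dnow())
for q in [(56,9.2),(60,9.2)]: 
    T=lt(*q,.034);T[:3,3]+=[0,1.2,0]; print(q,need(T))
im=env.read_camera('scene')[:,:,::-1]; cv2.imwrite('pics/s16.png',cv2.resize(im[190:310,200:340],None,fx=5,fy=5,interpolation=2))
E
```

```text
t 21.2 p [592.55  29.47  67.  ] yaw 0.0332 ypitchdn 0.1185 f [ 0.16 -0.93 -1.52] m [-0.026  0.213  0.003] op 17.7 j [-0.06  0.7   1.71 -0.01  0.85  1.49]
[50.68  1.27  9.08]
(56, 9.2) (array([-0.75,  5.31,  0.08]), array([-0.0008,  0.0004,  0.0005]))
(60, 9.2) (array([-1.23,  9.28,  0.08]), array([-0.0008,  0.0004,  0.0005]))
```

View pics/s16.png

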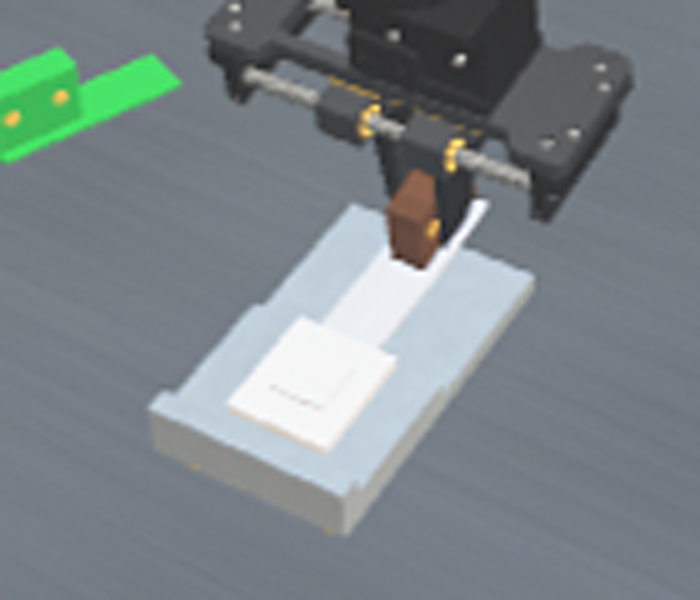

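>>> step_arm([
  [-0.4, 2.2, 0, 0, 0, 0],
  [-0.3, 2.2, 0, 0, 0, 0],
  [-0.25, 1.5, 0, 0, 0, 0],
  [0, 0, 0, 0, 0, 0],
])

```text
t: 21.75
eef_pos: [599.3, 29.7, 67.3]
tcp_rot: [-1.566, 1.453, -3.104]
ft_force: [-0.4, 0.5, -0.7]
opening: 0.191
```

>>> step_arm([
  [-0.2, 1, 0, 0, 0, 0],
  [-0.2, 1, 0, 0, 0, 0],
  [0, 0, 0, 0, 0, 0],
])

```text
t: 22.12
eef_pos: [601.4, 29.7, 67.5]
tcp_rot: [-1.567, 1.453, -3.104]
ft_force: [-0.2, -0.2, -1.4]
opening: 0.191
```

>>> step_arm([
  [-0.2, 0.8, 0, 0, 0, 0],
  [0, 0, 0, 0, 0, 0],
])

```text
t: 22.38
eef_pos: [602.3, 29.8, 67.6]
tcp_rot: [-1.567, 1.453, -3.104]
ft_force: [0.6, -0.5, -1.3]
opening: 0.185
```

```bash
python3 - <<'E'
from h import *
show();print(dnow())
im=env.read_camera('scene')[:,:,::-1]; cv2.imwrite('pics/s17.png',cv2.resize(im[230:300,220:310],None,fx=8,fy=8,interpolation=2))
E
```

```text
t 22.38 p [602.34  29.77  67.6 ] yaw 0.0332 ypitchdn 0.1179 f [ 0.61 -0.51 -1.25] m [-0.038  0.103 -0.024] op 17.6 j [-0.06  0.71  1.69 -0.01  0.87  1.49]
[60.47  1.25  9.68]
```

View pics/s17.png

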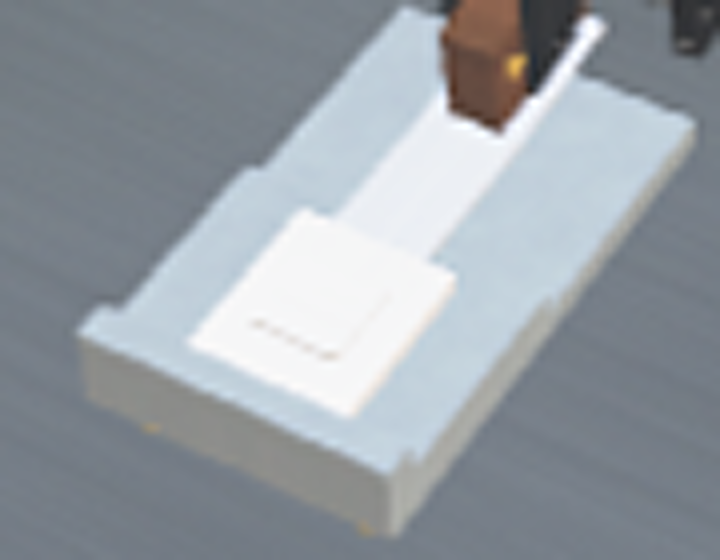

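>>> step_arm([
  [-0.05, 1, 0, 0, 0, 0],
  [-0.1, 1, 0, 0, 0, 0],
  [0, 0, 0, 0, 0, 0],
])

```text
t: 22.8
eef_pos: [603.0, 29.9, 67.7]
tcp_rot: [-1.568, 1.449, -3.105]
ft_force: [-0.2, -0.4, -1.2]
opening: 0.187
```

>>> step_arm([
  [-0.1, 0.8, 0, 0, 0, 0],
  [0, 0, 0, 0, 0, 0],
])

```text
t: 23.05
eef_pos: [603.1, 29.9, 67.7]
tcp_rot: [-1.568, 1.448, -3.106]
ft_force: [-1.5, 0.2, -0.2]
opening: 0.186
```

>>> step_arm([
  [-0.1, 0.8, 0, 0, 0, 0],
  [0, 0, 0, 0, 0, 0],
])

```text
t: 23.3
eef_pos: [603.2, 29.9, 67.7]
tcp_rot: [-1.569, 1.445, -3.106]
ft_force: [-3.0, 0.5, 0.8]
opening: 0.187
```

>>> step_arm([
  [-0.15, 0.8, 0, 0, 0, 0.002],
  [0, 0, 0, 0, 0, 0],
])

```text
t: 23.55
eef_pos: [603.2, 29.9, 67.7]
tcp_rot: [-1.57, 1.445, -3.107]
ft_force: [-2.3, 0.1, 0.5]
opening: 0.19
```

```bash
python3 - <<'E'
from h import *
show();print(dnow())
c=[]
for n,sl in (('scene',np.s_[230:300,220:310]),('top',np.s_[140:200,225:295])):
    im=env.read_camera(n)[:,:,::-1]; cv2.imwrite(f'pics/{n}18.png',cv2.resize(im[sl],None,fx=8,fy=8,interpolation=2))
z=22.5;st=(666.9,30.7,.0333)
a=pose2(st,[[72,50,z+8],[72,-50,z+8],[72,26,z+14],[72,-24,z+14],[12,26,z+14],[12,-24,z+14]])
print((8*(proj('top',a)-[225,140])).round().tolist());print((8*(proj('scene',a)-[220,230])).round().tolist())
E
```

```text
t 23.55 p [603.16  29.92  67.65] yaw 0.0334 ypitchdn 0.1255 f [-2.34  0.13  0.51] m [-0.15   0.544 -0.018] op 18.0 j [-0.06  0.71  1.68 -0.01  0.88  1.49]
[61.3   1.38  9.73]
[[110.0, 97.0], [406.0, 82.0], [180.0, 88.0], [329.0, 81.0], [188.0, 262.0], [338.0, 255.0]]
[[407.0, 463.0], [100.0, 323.0], [330.0, 414.0], [176.0, 344.0], [445.0, 270.0], [294.0, 205.0]]
```

View pics/top18.png

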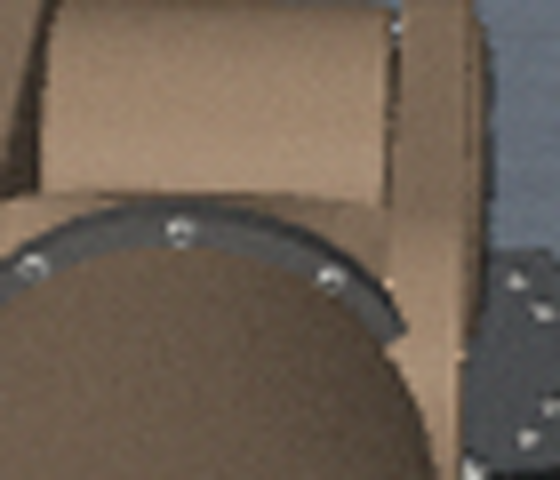

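View pics/scene18.png

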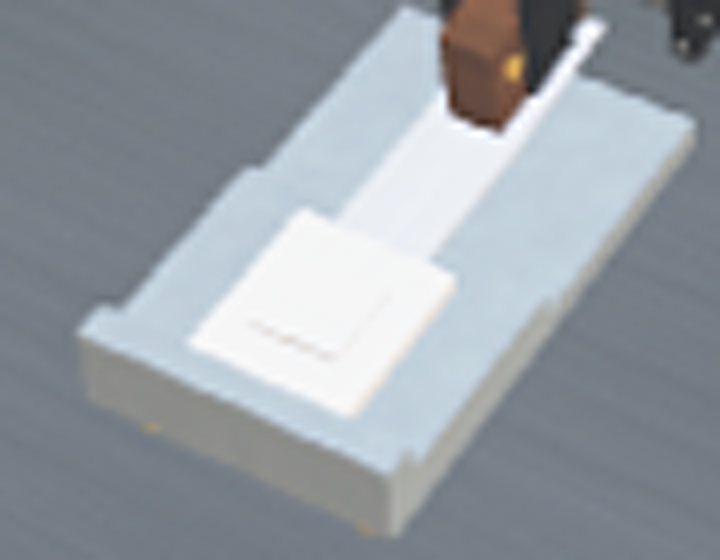

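```bash
python3 - <<'E'
from h import *
s=env.state();T=toolT(s)
im=env.read_camera('wrist')[:,:,::-1]; cv2.imwrite('pics/c19.png',cv2.resize(im[0:200,180:380],None,fx=3,fy=3,interpolation=2))
E
```

```text
(no output)
```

View pics/c19.png

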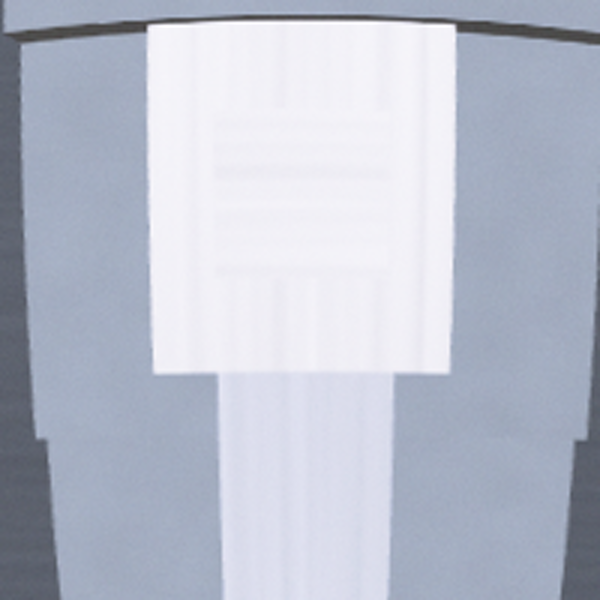

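>>> step_arm([
  [-0.15, 1.2, 0, 0, 0, 0.002],
  [-0.15, 1.0, 0, 0, 0, 0],
  [0, 0, 0, 0, 0, 0],
])

```text
t: 24.08
eef_pos: [603.3, 30.0, 67.6]
tcp_rot: [-1.571, 1.442, -3.108]
ft_force: [-2.3, -0.6, -0.1]
opening: 0.19
```

```bash
python3 - <<'E'
from h import *
show();print(dnow())
E
```

```text
t 24.07 p [603.26  29.96  67.65] yaw 0.0335 ypitchdn 0.129 f [-2.3  -0.65 -0.15] m [-0.08   0.489 -0.06 ] op 18.1 j [-0.06  0.71  1.68 -0.01  0.88  1.49]
[61.4   1.42  9.73]
```

>>> step_arm([
  [0.5, -4, 0, 0, 0, 0],
  [1, -16, 0, 0, 0, 0],
  [-8, -35, 0, 0, 0, 0],
  [-10, -45, 0, 0, 0, 0.04],
  [-5, -45, 0, 0, 0, 0.04],
  [0, -10, 0, 0, 0, 0.04],
  [0, 0, 0, 0, 0, 0],
])

```text
t: 24.95
eef_pos: [450.6, 24.8, 106.5]
tcp_rot: [1.442, 1.565, -0.095]
ft_force: [-0.1, 0.2, -1.0]
opening: 0.19
```

```bash
python3 - <<'E'
from h import *
show(); print(need(target(450,25,50,.035,0))); print(need(target(450,25,36,.035,0)))
for n,sl in (('scene',np.s_[190:310,200:340]),('top',np.s_[135:285,225:295])):
    im=env.read_camera(n)[:,:,::-1]; cv2.imwrite(f'pics/{n}20.png',cv2.resize(im[sl],None,fx=5 if n=='scene' else 4,fy=5 if n=='scene' else 4,interpolation=2))
E
```

```text
t 24.95 p [450.61  24.81 106.5 ] yaw 0.0334 ypitchdn -0.0061 f [-0.11  0.18 -1.  ] m [-0.043  0.135  0.015] op 18.0 j [-0.09  0.46  2.11 -0.    0.56  1.45]
(array([56.49, -0.94, -0.25]), array([-0.0016,  0.0008, -0.0061]))
(array([70.49, -1.03, -0.26]), array([-0.0016,  0.0008, -0.0061]))
```

View pics/scene20.png

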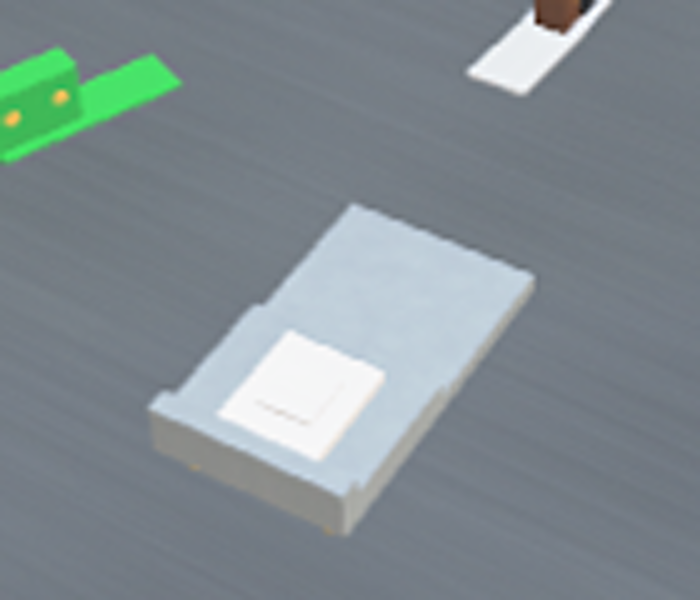

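View pics/top20.png

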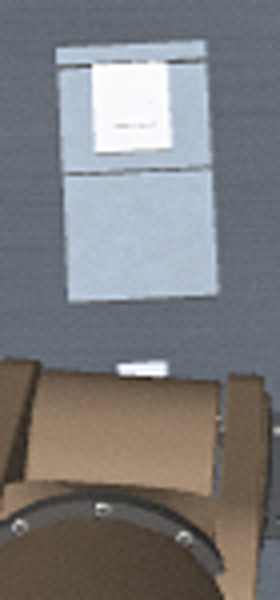

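>>> step_arm([
  [25, -0.9, -0.2, -0.002, 0, -0.005],
  [25, 0, 0, 0, 0, 0],
  [13, 0, 0, 0, 0, 0],
  [0, 0, 0, 0, 0, 0],
])

```text
t: 25.55
eef_pos: [455.7, 24.7, 40.9]
tcp_rot: [1.132, 1.568, -0.403]
ft_force: [0.4, 0.2, -1.4]
opening: 0.186
```

```bash
python3 - <<'E'
from h import *
show(); print(need(target(450,25,33,.035,-0.001)))
E
```

```text
t 25.55 p [455.69  24.72  40.89] yaw 0.0357 ypitchdn -0.0027 f [ 0.41  0.24 -1.36] m [-0.037  0.167  0.021] op 17.7 j [-0.09  0.6   2.14 -0.    0.4   1.45]
(array([ 7.88, -5.7 , -0.49]), array([ 0.0007,  0.0013, -0.0017]))
```

>>> step_arm([
  [4, 0, 0, 0, 0, -0.0015],
  [3, 0, 0, 0, 0, 0],
  [0, 0, 0, 0, 0, 0],
])

```text
t: 25.92
eef_pos: [456.7, 24.7, 34.6]
tcp_rot: [1.103, 1.567, -0.432]
ft_force: [0.5, 0.2, -0.9]
opening: 0.19
```

>>> step_arm([
  [0.8, 0, 0, 0, 0, 0],
  [0, 0, 0, 0, 0, 0],
])

```text
t: 26.18
eef_pos: [456.9, 24.7, 34.3]
tcp_rot: [1.177, 1.567, -0.358]
ft_force: [0.2, -0.6, -1.9]
opening: 0.19
```

>>> step_arm([
  [0.8, 0, 0, 0, 0, 0],
  [0, 0, 0, 0, 0, 0],
])

```text
t: 26.42
eef_pos: [456.9, 24.7, 33.6]
tcp_rot: [1.188, 1.566, -0.347]
ft_force: [-0.1, 0.3, -3.2]
opening: 0.189
```

```bash
python3 - <<'E'
from h import *
show()
E
```

```text
t 26.43 p [456.9   24.67  33.56] yaw 0.0358 ypitchdn -0.0041 f [-0.05  0.26 -3.2 ] m [-0.     0.21  -0.011] op 18.0 j [-0.09  0.61  2.14 -0.    0.38  1.45]
```

>>> step_arm([
  [0.8, 0, 0, 0, 0, -0.003],
  [0, 0, 0, 0, 0, 0],
])

```text
t: 26.68
eef_pos: [456.9, 24.7, 32.7]
tcp_rot: [0.518, 1.569, -1.017]
ft_force: [-0.3, -0.2, -0.9]
opening: 0.187
```

>>> step_arm([
  [0.6, 0, 0, 0, 0, -0.001],
  [0, 0, 0, 0, 0, 0],
])

```text
t: 26.92
eef_pos: [457.0, 24.7, 32.0]
tcp_rot: [-0.077, 1.569, -1.612]
ft_force: [-0.3, -0.1, -1.7]
opening: 0.19
```

>>> step_arm([
  [0.6, 0, 0, 0, 0, 0],
  [0, 0, 0, 0, 0, 0],
])

```text
t: 27.18
eef_pos: [457.0, 24.6, 31.8]
tcp_rot: [0.134, 1.569, -1.401]
ft_force: [0.0, 0.1, -2.1]
opening: 0.188
```

```bash
python3 - <<'E'
from h import *
show()
E
```

```text
t 27.18 p [456.99  24.65  31.8 ] yaw 0.0359 ypitchdn -0.0002 f [ 0.03  0.15 -2.11] m [-0.03   0.159  0.076] op 17.9 j [-0.09  0.62  2.14 -0.    0.38  1.45]
```

>>> step_arm([
  [0.6, 0, 0, 0, 0, 0],
  [0, 0, 0, 0, 0, 0],
])

```text
t: 27.42
eef_pos: [457.1, 24.6, 31.8]
tcp_rot: [0.464, 1.569, -1.071]
ft_force: [-0.1, -0.5, -1.4]
opening: 0.188
```

>>> step_arm([
  [0.6, 0, 0, 0, 0, 0],
  [0, 0, 0, 0, 0, 0],
])

```text
t: 27.68
eef_pos: [457.1, 24.6, 31.8]
tcp_rot: [0.626, 1.569, -0.909]
ft_force: [-0.4, 1.0, -1.6]
opening: 0.188
```

>>> step_arm([
  [0, 0, 0, 0, 0, 0],
  [0, 0, 0, 0, 0, 0],
  [0, 0, 0, 0, 0, 0],
  [0, 0, 0, 0, 0, 0],
  [0, 0, 0, 0, 0, 0],
], grip=60)

```text
t: 28.3
eef_pos: [457.2, 24.6, 31.5]
tcp_rot: [0.623, 1.568, -0.912]
ft_force: [-0.8, -0.2, 0.1]
opening: 0.613
```

>>> step_arm([
  [-10, 0, 0, 0, 0, 0],
  [-30, 0, 0, 0, 0, 0],
  [-40, 0, 0, 0, 0, 0],
  [-40, 0, 0, 0, 0, 0],
  [0, 0, 0, 0, 0, 0],
])

```text
t: 28.92
eef_pos: [456.8, 24.9, 157.2]
tcp_rot: [0.665, 1.568, -0.87]
ft_force: [-0.0, -0.3, -0.3]
opening: 0.633
```

>>> step_arm([
  [0, 0, -60, 0, 0, 0],
  [0, 0, -60, 0, 0, 0],
  [0, 0, -60, 0, 0, 0],
  [0, 0, -60, 0, 0, 0],
  [0, 0, -50, 0, 0, 0],
  [0, 0, 0, 0, 0, 0],
  [0, 0, 0, 0, 0, 0],
])

```text
t: 29.8
eef_pos: [445.4, 321.7, 154.2]
tcp_rot: [-0.172, 1.567, -1.711]
ft_force: [0.1, -0.2, 0.4]
opening: 0.628
```

```bash
python3 - <<'E'
from h import *
show()
for n in('scene','top'):
    im=env.read_camera(n)[:,:,::-1]; cv2.imwrite(f'pics/{n}21.png',im)
    if n=='top': cv2.imwrite('pics/top21c.png',cv2.resize(im[135:285,225:325],None,fx=4,fy=4,interpolation=2))
    else: cv2.imwrite('pics/scene21c.png',cv2.resize(im[130:310,200:400],None,fx=3.3,fy=3.3,interpolation=2))
E
```

```text
t 29.8 p [445.41 321.69 154.23] yaw 0.0318 ypitchdn 0.0007 f [ 0.12 -0.22  0.43] m [-0.073  0.153  0.015] op 59.7 j [ 0.51  0.49  1.84 -0.    0.82  2.05]
```

View pics/top21c.png

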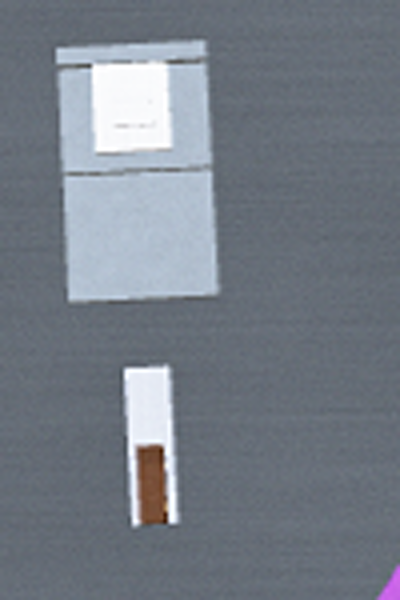

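View pics/scene21c.png

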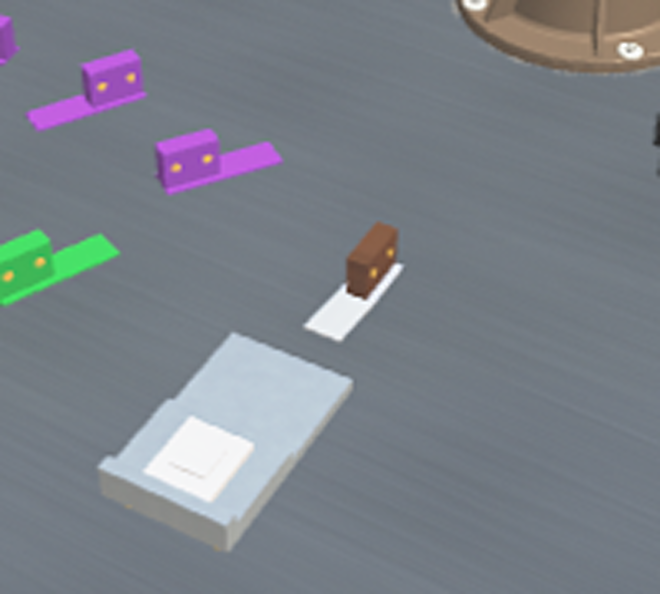

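View pics/scene21.png

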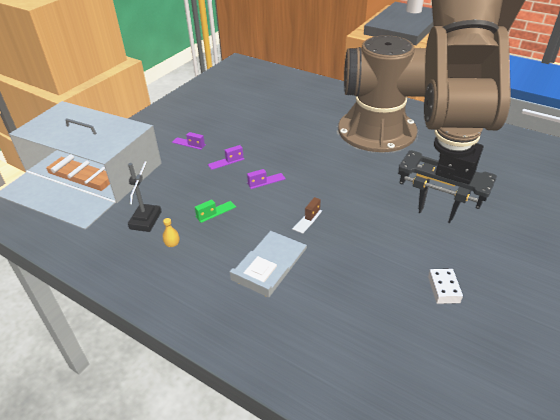

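```bash
python3 - <<'E'
from h import *
print(need(target(690,30,150,.033,0)))
E
```

```text
(array([  5.55, 235.19, 298.45]), array([-0.0026,  0.0035,  0.0002]))
```

>>> step_arm([
  [0, 40, 50, 0, 0, 0],
  [0, 40, 50, 0, 0, 0],
  [0, 40, 50, 0, 0, 0],
  [0, 40, 50, 0, 0, 0],
  [0, 40, 50, 0, 0, 0],
  [0, 35, 48, 0, 0, 0],
  [0, 0, 0, 0, 0, 0],
  [0, 0, 0, 0, 0, 0],
])

```text
t: 30.9
eef_pos: [684.5, 22.1, 155.7]
tcp_rot: [-0.227, 1.567, -1.779]
ft_force: [-0.1, 1.1, 0.6]
opening: 0.634
```

```bash
python3 - <<'E'
from h import *
show()
im=env.read_camera('wrist')[:,:,::-1]; cv2.imwrite('pics/c22.png',cv2.resize(im[60:260,180:380],None,fx=3,fy=3,interpolation=2))
E
```

```text
t 30.9 p [684.49  22.14 155.7 ] yaw 0.0192 ypitchdn 0.0008 f [-0.07  1.05  0.6 ] m [-0.031  0.174  0.013] op 60.3 j [-0.06  0.66  1.48 -0.    1.    1.49]
```

View pics/c22.png

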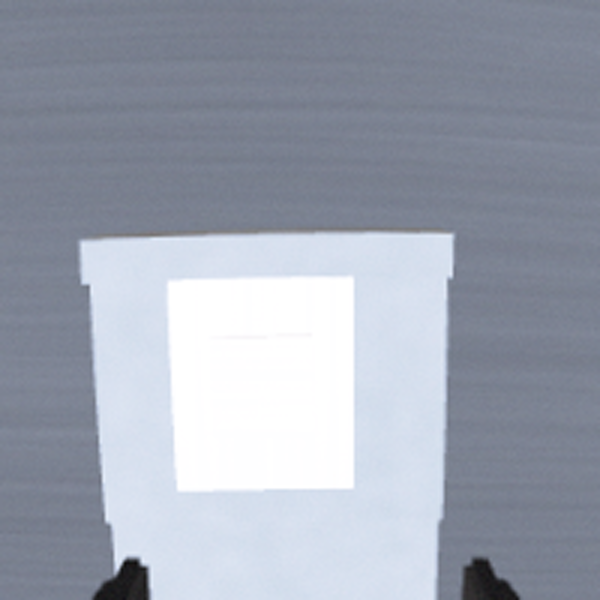

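```bash
python3 - <<'E'
from h import *
print(env.job_done()); show()
E
```

```text
the job is handed in; nothing more can be done
None
the job is handed in; nothing more can be done
```

The plate now lies boss-up on the raised shelf, flush against the fence. The lifter stands released on the surface plate in front of the stand. I handed the job in at about 31 s.

- **Blade slope:** I felt for it on the surface plate and got a tip about 6.5 mm above the foot's level. I held the lifter pitched 0.118 rad so the blade stayed level. The camera estimate was 7.8 mm, outside the stated 0 to 7, so I went by touch.
- **Ledge and insertion:** The ledge was felt at about 22.5 mm, with a peak contact of roughly 5 N. The blade then went under the far edge in free clearance, with no boss contact felt.
- **Tipping and pushing:** The plate was turned over in small steps, and it fell the last part onto the shelf by itself. I then pushed it until it stopped. The push force read at most about 3 N, and two more commanded pushes moved it only about 0.1 mm.
- **Last checks:**
  - The wrist picture taken before hand-in shows the plate's far edge in line with the fence along its full width.
  - In the low-resolution top view the plate's near edge looked about 0.02 rad off the fence line, within pixel error.
  - One comparison of scene-camera corners disagreed by up to 2 mm, which is within calibration error.
  - The lifter's foot met the table at the height where I had first grasped it, and it stayed upright after release.
  - I touched none of the other tools or look-alikes, and the arm was clear of everything at hand-in.

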